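# Refill the double-latched stationery box

### The arm

A 6-joint arm with a two-finger parallel gripper is mounted at the origin on the work surface. World frame = base frame: x ahead of the robot, y to its left, z up, the work surface at z = 0. Lengths are in m, angles in rad, forces in N, time in s.
With the tool pointing down it reaches from about 0.35 to 0.775 m from the base axis. Payload 5.5 kg.
Tool frame: the origin (TCP) lies at the very end of the fingers, on their centre line; the grasp point (between the pads) lies 19 mm behind it; x points along the fingers, y is the direction in which the jaws open and shut, and the axes are right-handed (so a half turn about x gives the same grasp; the last joint's range is limited). The gripper opens to 85 mm and grips with 20 to 120 N. Pads are 22 mm wide; open, the fingers measure 114 mm over their backs; the gripper's body (76 mm by 85 mm) begins 54 mm behind the grasp point. The pads swing forward as they close: fully open they stand 13 mm farther back than shut.
Start: joints at [-1.363, 0.313, 0.046, 1.304, 0, 1.431], TCP at [0.196, -0.541, 0.231] pointing down, gripper open.
Joint ranges: [-2.76, 2.76], [-0.86, 1.69], [-1.03, 1.26], [-2.2, 2.34], [-1.47, 1.5], [-3.14, 3.14]. Speed limits (rad/s): [2.57, 2.57, 3.14, 3.14, 3.14, 3.14].

### API

Orientations are given as a unit quaternion [w, x, y, z].
In Python, from workcell import env gives the robot as it stands.
- The arm moves only by the tool drive_tool, never from a script. Its argument "plan" is a list that holds one entry, the list of rows, each a list of 7 numbers: the shift along the tool's x, y, z in cm, then the turn, a rotation vector about the tool's x, y, z in degrees, then the opening, from 0 (shut) to 1 (fully open). In form: [[[tx, ty, tz, wx, wy, wz, fingers], ...]]. A call has exactly 5 rows; each row shifts and turns the commanded pose from where the row before left it, along the tool's axes as they then stand; what a row does not reach is not made up. A row lasts 1/12 s, in which the tool goes at most 41.7 mm and 7.16 degrees, less where a joint would pass 70% of its speed; a pose out of reach is approached as far as the arm can. A call with a gripper value outside its range is refused whole. The fingers move at their own pace and stop on an object; "squeeze" is the grip in N (left out, the last holds). Time passes only in rows, so rows that do not move let the fingers close, or fill a call up. It gives the time, the measured TCP pose, the force and the opening at its end, in the units of the state.
- env.get_state(): the state, without advancing time (a new reading comes with each control period).
- env.read_camera(name): name is "scene" or "top" or "wrist"; returns the picture (420x560x3 uint8, red, green, blue); there is no depth.
- env.camera_model(name): a dict with "camera_matrix" (3x3 intrinsics, pixels), "camera_from_world" (4x4, takes a point from world to camera coordinates); the wrist camera has in their place "T_tool_cam" (4x4, takes a point from camera to tool coordinates, whose origin is the TCP and whose axes are the tool frame's). Camera axes: x right, y down, z forward; pixel columns grow to the right and rows downward; lengths in m; the calibration is good to about 2 mm. The wrist camera is an equidistant fisheye: a pixel r from the principal point sees the ray r / f radians off the axis. A picture is of the moment at which its call begins: read the wrist's pose just before it. camera_model takes no time and is no camera call.
- env.hand_in(): hands the job in, once; it reports no verdict.
The state is a dict: "clock": time; "joint_pos": joint angles; "qvel": joint speeds; "tau": joint torques, N m; "tcp_pos": TCP position; "orientation": TCP orientation; "wrist_force": force on the tool from outside, world axes, zero at the start; "ft_torque": the same for the moment, N m; "finger_gap": finger opening in m.
Only numpy, scipy, OpenCV 4.12 (cv2) and the standard library are available. Lean on these libraries where they do the work, as an engineer would, in place of code of your own. Each camera call takes 0.05 s, during which the arm holds its last target.

### The job

Refill the mahogany stationery box with every staple cassette lying on the cabinet top: slide the brass keeper fully aside so that the bolt is free, draw the bolt fully back, raise the lid until it stands upright, and press each cassette down flush into a bay of its own. Then shut the lid, push the bolt fully home over it and slide the keeper back home behind the bolt, so that the box is locked as before. Leave the other things on the cabinet where they stand.

Things in the scene. Friction and masses are not known exactly. Their poses are not given: they have to be found in the camera images.
- box: mahogany box, fixed, 225 mm (its x) by 220 mm. Origin: centre of its footprint, on the cabinet top; x points away from the robot (turned a little), y left, z up. The front 93 mm (x -112 to -19) is a solid lock rail 66 mm high with the brass keeper and bolt on top. Behind it lie four bays in a row along y, 53 mm apart, under the lid; wood between bays 48 mm high, outer rim 54 mm.
- bay0 (a point): the leftmost (+y) of four like bays, a recess 79 mm (box x) by 46 mm (box y), 40 mm deep, its mouth 48 mm above the cabinet top. Point: centre of a cassette that is fully home, 28 mm above the cabinet top. A 40 mm wide leaf spring on the +y wall, sloping inwards going down, grips a cassette some 20 mm in and holds it proud until it is pressed down with 3 to 10 N.
- bay1 (a point): the second from the left of four like bays, a recess 79 mm (box x) by 46 mm (box y), 40 mm deep, its mouth 48 mm above the cabinet top. Point: centre of a cassette that is fully home, 28 mm above the cabinet top. A 40 mm wide leaf spring on the +y wall, sloping inwards going down, grips a cassette some 20 mm in and holds it proud until it is pressed down with 3 to 10 N.
- bay2 (a point): the third from the left of four like bays, a recess 79 mm (box x) by 46 mm (box y), 40 mm deep, its mouth 48 mm above the cabinet top. Point: centre of a cassette that is fully home, 28 mm above the cabinet top. A 40 mm wide leaf spring on the +y wall, sloping inwards going down, grips a cassette some 20 mm in and holds it proud until it is pressed down with 3 to 10 N.
- bay3 (a point): the rightmost (-y) of four like bays, a recess 79 mm (box x) by 46 mm (box y), 40 mm deep, its mouth 48 mm above the cabinet top. Point: centre of a cassette that is fully home, 28 mm above the cabinet top. A 40 mm wide leaf spring on the +y wall, sloping inwards going down, grips a cassette some 20 mm in and holds it proud until it is pressed down with 3 to 10 N.
- keeper (a joint): brass keeper, a flat bar sliding on the lock rail along the box's y; m, 0 = home, across the bolt's tail (it blocks the bolt until it is past about 0.030), up to 0.045 = fully aside to +y. Stays where left, about 2 N to slide. At the start 0 to 0.006.
- keeper_post (a point): on the keeper's upright round finger post, 14 mm thick and 36 mm tall: point 14 mm below its top. Bar top is 22 mm below this point. The post moves with the keeper along the box's +y.
- bolt (a joint): brass bolt sliding on the lock rail along the box's x; m, 0 = home, its nose 18 mm over the lid's front edge, holding it shut; grows as drawn towards the robot (box's -x) to 0.028; the lid is free from 0.020. About 2 N to slide, stays where left. It cannot be drawn while the keeper is home, nor the keeper sent home while the bolt is drawn.
- bolt_post (a point): on the bolt's upright round finger post, 14 mm thick and 36 mm tall: point 14 mm below its top; bar top 22 mm below this point.
- lid (a joint): mahogany lid, 130 by 220 by 10 mm, hinged along the far edge of the box; rad, 0 = shut, pi/2 = upright, up to 1.75. Stiff hinge: stays where left, 1 to 4 N at the handle to move it.
- lid_bar (a point): middle of the lid's brass handle, a round bar 10 mm thick along the box's y, 90 mm between its two legs; bar centre 34 mm off the lid's outer face, and with the lid shut 110 mm nearer the robot than the hinge axis and 44 mm above it.
- lid_hinge (a point): on the lid's hinge axis (along the box's y), middle of the far edge, 55 mm above the cabinet top.
- cassette0: staple refill cassette, grey plastic block with steel strips, 72 mm long (its x) by 40 by 40 mm, 90 to 140 g, the same on all four long sides (may go in any side up, either way round). Origin at its centre, 20 mm above what it lies on. Two to four of the four are present.
- cassette1: staple refill cassette, grey plastic block with steel strips, 72 mm long (its x) by 40 by 40 mm, 90 to 140 g, the same on all four long sides (may go in any side up, either way round). Origin at its centre, 20 mm above what it lies on. Two to four of the four are present.
- cassette2: staple refill cassette, grey plastic block with steel strips, 72 mm long (its x) by 40 by 40 mm, 90 to 140 g, the same on all four long sides (may go in any side up, either way round). Origin at its centre, 20 mm above what it lies on. Two to four of the four are present.
- cassette3: staple refill cassette, grey plastic block with steel strips, 72 mm long (its x) by 40 by 40 mm, 90 to 140 g, the same on all four long sides (may go in any side up, either way round). Origin at its centre, 20 mm above what it lies on. Two to four of the four are present.
- mug: cream ceramic coffee mug, 82 mm wide, 95 mm tall; bystander, origin at the centre of its underside, z up
- thimble: green rubber thimble, 26 mm wide, 31 mm tall; bystander, origin at the centre of its underside, z up
- clip0: silver bulldog clip, 62 mm body, lying loose; bystander, origin at the centre of its underside, z up
- clip1: silver bulldog clip, 62 mm body, lying loose; bystander, origin at the centre of its underside, z up
- stapler: desk stapler, 150 mm long, 56 mm tall; bystander, origin at the centre of its underside, z up
- hole_punch: hole punch, 100 by 130 mm, 75 mm tall; bystander, origin at the centre of its underside, z up
There are look-alikes about, which are no part of the job. Leave any blue or orange look-alike of the cassette3 alone.

How it is judged:
On the way, in this order (a step that is already met when the one before it is completed fails the run):
1. the keeper is slid aside (past 34 mm of 45) (value of joint keeper above 0.034 m), for 0.1 s.
2. the bolt is drawn (past 22 mm of 28) (value of joint bolt above 0.022 m), for 0.1 s.
3. the lid stands open, about upright (past 1.35 rad) (value of joint lid above 1.35 rad), for 0.2 s.
4. every cassette is flush in a bay, lid still open (((horizontal distance between cassette0 and bay0 below 0.006 m and z of cassette0 in the frame of bay0 below 0.003 m and angle between the x axis of cassette0 and the x axis of box, either way round below 0.08 rad) or (horizontal distance between cassette0 and bay1 below 0.006 m and z of cassette0 in the frame of bay1 below 0.003 m and angle between the x axis of cassette0 and the x axis of box, either way round below 0.08 rad) or (horizontal distance between cassette0 and bay2 below 0.006 m and z of cassette0 in the frame of bay2 below 0.003 m and angle between the x axis of cassette0 and the x axis of box, either way round below 0.08 rad) or (horizontal distance between cassette0 and bay3 below 0.006 m and z of cassette0 in the frame of bay3 below 0.003 m and angle between the x axis of cassette0 and the x axis of box, either way round below 0.08 rad)) and ((horizontal distance between cassette1 and bay0 below 0.006 m and z of cassette1 in the frame of bay0 below 0.003 m and angle between the x axis of cassette1 and the x axis of box, either way round below 0.08 rad) or (horizontal distance between cassette1 and bay1 below 0.006 m and z of cassette1 in the frame of bay1 below 0.003 m and angle between the x axis of cassette1 and the x axis of box, either way round below 0.08 rad) or (horizontal distance between cassette1 and bay2 below 0.006 m and z of cassette1 in the frame of bay2 below 0.003 m and angle between the x axis of cassette1 and the x axis of box, either way round below 0.08 rad) or (horizontal distance between cassette1 and bay3 below 0.006 m and z of cassette1 in the frame of bay3 below 0.003 m and angle between the x axis of cassette1 and the x axis of box, either way round below 0.08 rad)) and ((horizontal distance between cassette2 and bay0 below 0.006 m and z of cassette2 in the frame of bay0 below 0.003 m and angle between the x axis of cassette2 and the x axis of box, either way round below 0.08 rad) or (horizontal distance between cassette2 and bay1 below 0.006 m and z of cassette2 in the frame of bay1 below 0.003 m and angle between the x axis of cassette2 and the x axis of box, either way round below 0.08 rad) or (horizontal distance between cassette2 and bay2 below 0.006 m and z of cassette2 in the frame of bay2 below 0.003 m and angle between the x axis of cassette2 and the x axis of box, either way round below 0.08 rad) or (horizontal distance between cassette2 and bay3 below 0.006 m and z of cassette2 in the frame of bay3 below 0.003 m and angle between the x axis of cassette2 and the x axis of box, either way round below 0.08 rad)) and ((horizontal distance between cassette3 and bay0 below 0.006 m and z of cassette3 in the frame of bay0 below 0.003 m and angle between the x axis of cassette3 and the x axis of box, either way round below 0.08 rad) or (horizontal distance between cassette3 and bay1 below 0.006 m and z of cassette3 in the frame of bay1 below 0.003 m and angle between the x axis of cassette3 and the x axis of box, either way round below 0.08 rad) or (horizontal distance between cassette3 and bay2 below 0.006 m and z of cassette3 in the frame of bay2 below 0.003 m and angle between the x axis of cassette3 and the x axis of box, either way round below 0.08 rad) or (horizontal distance between cassette3 and bay3 below 0.006 m and z of cassette3 in the frame of bay3 below 0.003 m and angle between the x axis of cassette3 and the x axis of box, either way round below 0.08 rad)) and value of joint lid above 0.8 rad), for 0.2 s.
5. the lid is shut (value of joint lid below 0.04 rad), for 0.1 s.
6. the bolt is home over the lid (value of joint bolt below 0.005 m), for 0.1 s.
At the end, for the whole second after the job is handed in: Every cassette present is at rest in a bay: within 6 mm of the bay's middle seen from above, at most 3 mm above fully home, its long axis within 0.08 rad of the bay's; the lid is shut (under 0.04 rad), the bolt home (within 5 mm) and the keeper home (within 10 mm) (((horizontal distance between cassette0 and bay0 below 0.006 m and z of cassette0 in the frame of bay0 below 0.003 m and angle between the x axis of cassette0 and the x axis of box, either way round below 0.08 rad) or (horizontal distance between cassette0 and bay1 below 0.006 m and z of cassette0 in the frame of bay1 below 0.003 m and angle between the x axis of cassette0 and the x axis of box, either way round below 0.08 rad) or (horizontal distance between cassette0 and bay2 below 0.006 m and z of cassette0 in the frame of bay2 below 0.003 m and angle between the x axis of cassette0 and the x axis of box, either way round below 0.08 rad) or (horizontal distance between cassette0 and bay3 below 0.006 m and z of cassette0 in the frame of bay3 below 0.003 m and angle between the x axis of cassette0 and the x axis of box, either way round below 0.08 rad)) and ((horizontal distance between cassette1 and bay0 below 0.006 m and z of cassette1 in the frame of bay0 below 0.003 m and angle between the x axis of cassette1 and the x axis of box, either way round below 0.08 rad) or (horizontal distance between cassette1 and bay1 below 0.006 m and z of cassette1 in the frame of bay1 below 0.003 m and angle between the x axis of cassette1 and the x axis of box, either way round below 0.08 rad) or (horizontal distance between cassette1 and bay2 below 0.006 m and z of cassette1 in the frame of bay2 below 0.003 m and angle between the x axis of cassette1 and the x axis of box, either way round below 0.08 rad) or (horizontal distance between cassette1 and bay3 below 0.006 m and z of cassette1 in the frame of bay3 below 0.003 m and angle between the x axis of cassette1 and the x axis of box, either way round below 0.08 rad)) and ((horizontal distance between cassette2 and bay0 below 0.006 m and z of cassette2 in the frame of bay0 below 0.003 m and angle between the x axis of cassette2 and the x axis of box, either way round below 0.08 rad) or (horizontal distance between cassette2 and bay1 below 0.006 m and z of cassette2 in the frame of bay1 below 0.003 m and angle between the x axis of cassette2 and the x axis of box, either way round below 0.08 rad) or (horizontal distance between cassette2 and bay2 below 0.006 m and z of cassette2 in the frame of bay2 below 0.003 m and angle between the x axis of cassette2 and the x axis of box, either way round below 0.08 rad) or (horizontal distance between cassette2 and bay3 below 0.006 m and z of cassette2 in the frame of bay3 below 0.003 m and angle between the x axis of cassette2 and the x axis of box, either way round below 0.08 rad)) and ((horizontal distance between cassette3 and bay0 below 0.006 m and z of cassette3 in the frame of bay0 below 0.003 m and angle between the x axis of cassette3 and the x axis of box, either way round below 0.08 rad) or (horizontal distance between cassette3 and bay1 below 0.006 m and z of cassette3 in the frame of bay1 below 0.003 m and angle between the x axis of cassette3 and the x axis of box, either way round below 0.08 rad) or (horizontal distance between cassette3 and bay2 below 0.006 m and z of cassette3 in the frame of bay2 below 0.003 m and angle between the x axis of cassette3 and the x axis of box, either way round below 0.08 rad) or (horizontal distance between cassette3 and bay3 below 0.006 m and z of cassette3 in the frame of bay3 below 0.003 m and angle between the x axis of cassette3 and the x axis of box, either way round below 0.08 rad)) and value of joint lid below 0.04 rad and value of joint bolt below 0.005 m and value of joint keeper below 0.01 m and linear speed of each of cassette0, cassette1, cassette2, cassette3 below 0.02 m/s); the robot touches nothing.
It fails at once if a bystander is shifted by more than 50 mm (distance of any of mug, thimble, clip0, clip1, stapler, hole_punch from where it was at the start of the episode above 0.05 m).
It fails at once if the mug is tipped (angle between mug's own z axis and vertical above 0.5 rad).
Of cassette0, cassette1, cassette2, cassette3 only 2 to 4 are there at a start; the rules pass over those that are not, and their reading is None.
At some moment in a run one of cassette0, cassette1, cassette2, cassette3 may be knocked a few centimetres aside while the robot is not near it.
Once in a run the grip may slacken for a moment while it holds something.
It also fails if it takes over 210 s, if anything falls off the work surface, if the arm or the gripper's body presses on something with over 40 N, if the wrist force passes 120 N, or if a joint passes its speed limit or range.

## Working session

There is one attempt and no reset: what is moved stays moved. The work goes in short steps, Python scripts to look and compute and a tool call to move; the robot and the scene stay as the last step left them, time stands still between calls to the robot, and variables do not carry over. Pictures are saved under pics/ and viewed, and the job is handed in when it is done.

Besides the shell and the picture viewer there is one more tool, called as name([rows], argument=value, ...), one row to a line, values as JSON. drive_tool: Moves the arm, as the interface text tells. Its arguments: {"type":"object","properties":{"plan":{"type":"array","items":{"type":"array","items":{"type":"array","items":{"type":"number"}}}},"squeeze":{"type":"number"}},"required":["plan"]}

I'll start with the state and first pictures.

```bash
ls; mkdir -p pics; python3 - <<'E'
from workcell import env
import cv2,numpy as np
np.set_printoptions(precision=4,suppress=True)
print(env.get_state())
for n in ["scene","top","wrist"]:
    m=env.camera_model(n); print(n,{k:np.array(v).round(4).tolist() for k,v in m.items()})
for n in ["scene","top"]:
    im=env.read_camera(n); cv2.imwrite(f"pics/{n}0.png",im[:,:,::-1])
E
```

```text
pics
{'clock': 0.0, 'joint_pos': array([-1.3626,  0.314 ,  0.045 ,  1.3036, -0.    ,  1.4312]), 'qvel': array([ 0.0002,  0.0007,  0.0007,  0.0006,  0.0001, -0.0001]), 'tau': array([ -0.0004, -48.0629,  29.8533,   0.0194,  -0.0002,   0.    ]), 'tcp_pos': array([ 0.1959, -0.5401,  0.2304]), 'orientation': array([-0.1217, -0.6964, -0.123 ,  0.6965]), 'wrist_force': array([ 0.4257, -0.4691,  0.1134]), 'ft_torque': array([-0.0112, -0.0103, -0.0175]), 'finger_gap': 0.0852911872351776}
scene {'camera_matrix': [[413.5912, 0.0, 277.2708], [0.0, 413.5912, 209.355], [0.0, 0.0, 1.0]], 'camera_from_world': [[0.8905, 0.4546, 0.0171, -0.469], [0.2467, -0.451, -0.8578, -0.0392], [-0.3823, 0.7681, -0.5137, 1.5015], [0.0, 0.0, 0.0, 1.0]]}
top {'camera_matrix': [[464.714, 0.0, 282.0293], [0.0, 464.714, 207.118], [0.0, 0.0, 1.0]], 'camera_from_world': [[0.0054, -0.9999, 0.009, -0.009], [-0.993, -0.0064, -0.1183, 0.5249], [0.1183, -0.0083, -0.9929, 1.3305], [0.0, 0.0, 0.0, 1.0]]}
wrist {'camera_matrix': [[325.1923, 0.0, 275.0885], [0.0, 325.1923, 207.9436], [0.0, 0.0, 1.0]], 'T_tool_cam': [[0.001, -0.2968, 0.9549, -0.1423], [1.0, 0.0001, -0.001, -0.0002], [0.0002, 0.9549, 0.2968, -0.0754], [0.0, 0.0, 0.0, 1.0]]}
```

View pics/scene0.png

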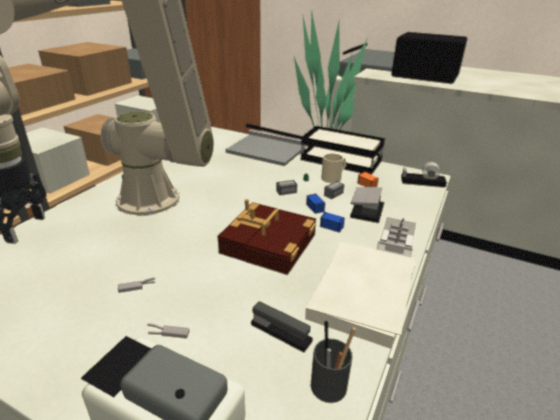

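View pics/top0.png

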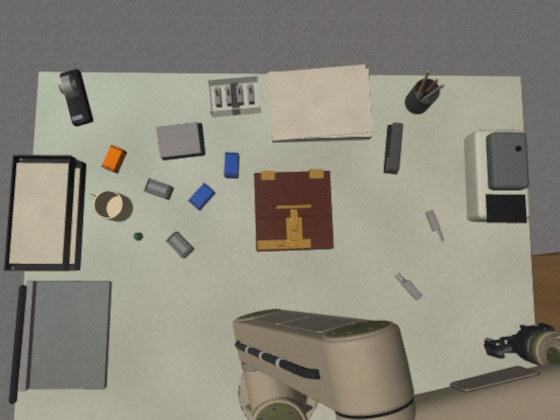

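```bash
cat > h.py <<'E'
import numpy as np,cv2
from workcell import env
from scipy.spatial.transform import Rotation as R
np.set_printoptions(precision=4,suppress=True)
def cast(n,px,z):
    m=env.camera_model(n);K=np.array(m["camera_matrix"]);T=np.array(m["camera_from_world"])
    d=T[:3,:3].T@(np.linalg.inv(K)@np.array([px[0],px[1],1.]));o=-T[:3,:3].T@T[:3,3]
    return o+d*(z-o[2])/d[2]
def proj(n,p):
    m=env.camera_model(n);K=np.array(m["camera_matrix"]);T=np.array(m["camera_from_world"])
    c=T[:3,:3]@np.array(p)+T[:3,3];u=K@c;return u[:2]/u[2]
def rot(s): q=s["orientation"];return R.from_quat([q[1],q[2],q[3],q[0]]).as_matrix()
def wcam(s):
    T=np.array(env.camera_model("wrist")["T_tool_cam"]);Rw=rot(s)
    return Rw@T[:3,:3], np.array(s["tcp_pos"])+Rw@T[:3,3]
def wcast(s,px,z):
    K=np.array(env.camera_model("wrist")["camera_matrix"]);f=K[0,0]
    v=np.array([px[0]-K[0,2],px[1]-K[1,2]]);r=np.hypot(*v);th=r/f
    d=np.array([*(v/max(r,1e-9)*np.sin(th)),np.cos(th)])
    A,o=wcam(s);d=A@d;return o+d*(z-o[2])/d[2]
def wproj(s,p):
    K=np.array(env.camera_model("wrist")["camera_matrix"]);f=K[0,0]
    A,o=wcam(s);c=A.T@(np.array(p)-o);th=np.arctan2(np.hypot(c[0],c[1]),c[2]);r=f*th
    h=max(np.hypot(c[0],c[1]),1e-9);return np.array([K[0,2]+r*c[0]/h,K[1,2]+r*c[1]/h])
def shot(n,name):
    s=env.get_state();im=env.read_camera(n)[:,:,::-1].copy();cv2.imwrite(f"pics/{name}.png",im);return s,im
def crop(im,x0,x1,y0,y1,k,name): cv2.imwrite(f"pics/{name}.png",cv2.resize(im[y0:y1,x0:x1],None,fx=k,fy=k,interpolation=cv2.INTER_CUBIC))
def tool(s,p,yaw=None):
    """shift in tool axes (cm) to world point p"""
    d=rot(s).T@(np.array(p)-s["tcp_pos"])*100;return d
E
python3 - <<'E'
from h import *
im=cv2.imread("pics/top0.png");crop(im,90,340,145,260,3.2,"c0")
hsv=cv2.cvtColor(im,cv2.COLOR_BGR2HSV)
b=im[:,:,0].astype(int);r=im[:,:,2].astype(int)
# mahogany
m=((hsv[:,:,1]>80)&((hsv[:,:,0]<30)|(hsv[:,:,0]>165))).astype(np.uint8);m[:, :240]=0;m[:,345:]=0;m[:155]=0;m[262:]=0
cs,_=cv2.findContours(m,0,1);c=max(cs,key=cv2.contourArea);print("box",cv2.minAreaRect(c),cv2.boxPoints(cv2.minAreaRect(c)).tolist())
g=((hsv[:,:,2]<150)&(hsv[:,:,1]<70)).astype(np.uint8);g[:170]=0;g[262:]=0;g[:,:140]=0;g[:,196:]=0
cs,_=cv2.findContours(g,0,1)
for c in cs:
    if cv2.contourArea(c)>100: print(cv2.minAreaRect(c))
E
```

```text
box ((293.0356140136719, 209.5332794189453), (79.64232635498047, 76.54071807861328), 88.02507019042969) [[253.41566467285156, 171.05465698242188], [329.9109191894531, 168.41690063476562], [332.65557861328125, 248.01190185546875], [256.1603088378906, 250.649658203125]]
((179.74842834472656, 244.29832458496094), (27.17525863647461, 15.730646133422852), 46.84760665893555)
((158.66925048828125, 188.85385131835938), (28.456119537353516, 14.92143440246582), 19.440034866333008)
```

View pics/c0.png

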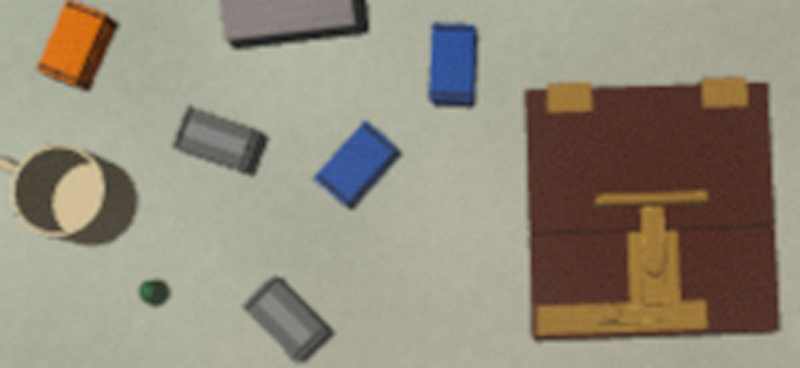

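```bash
python3 - <<'E'
from h import *
m=env.camera_model("top");T=np.array(m["camera_from_world"]);print("topcam",-T[:3,:3].T@T[:3,3])
f=lambda x,y:(90+x/3.2-.4,145+y/3.2-.4)
for n,p,z in [("fl",(533,338),.066),("fr",(778,330),.066),("bl",(527,90),.064),("br",(768,84),.064),("sl",(531,232),.066),("sr",(774,226),.066),("hL",(596,199),.099),("hR",(707,196),.099)]:
    print(n,f(*p),cast("top",f(*p),z))
for c,sz,a in [((179.75,244.3),27,46.85),((158.67,188.85),28,19.4)]:
    d=np.array([np.cos(np.radians(a)),np.sin(np.radians(a))])*10
    p=cast("top",c,.02);q=cast("top",np.array(c)+d,.02);print(p,np.degrees(np.arctan2(*(q-p)[[1,0]])))
im=cv2.imread("pics/scene0.png");crop(im,210,350,160,275,5,"c1")
im=cv2.imread("pics/top0.png");crop(im,250,340,160,260,6,"c2")
E
```

```text
topcam [0.3638 0.0054 1.3833]
fl (256.1625, 250.225) [0.3978 0.0667 0.066 ]
fr (332.725, 247.725) [ 0.406  -0.1496  0.066 ]
bl (254.2875, 172.725) [0.6203 0.0749 0.064 ]
br (329.6, 170.85) [ 0.6274 -0.1425  0.064 ]
sl (255.5375, 217.1) [0.4916 0.0696 0.066 ]
sr (331.475, 215.225) [ 0.4984 -0.1467  0.066 ]
hL (275.85, 206.7875) [0.5176 0.0119 0.099 ]
hR (310.5375, 205.85) [ 0.5209 -0.0847  0.099 ]
[0.4149 0.2922 0.02  ] -135.73531725971336
[0.5783 0.3596 0.02  ] -109.07188957767629
```

View pics/c1.png

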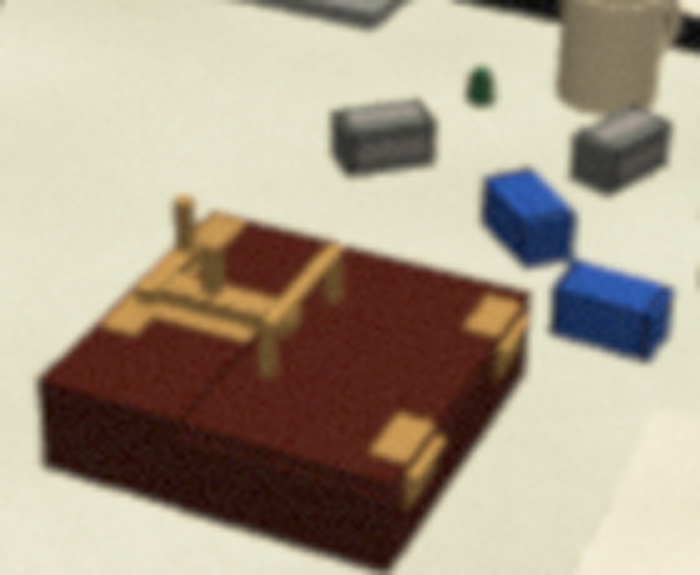

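View pics/c2.png

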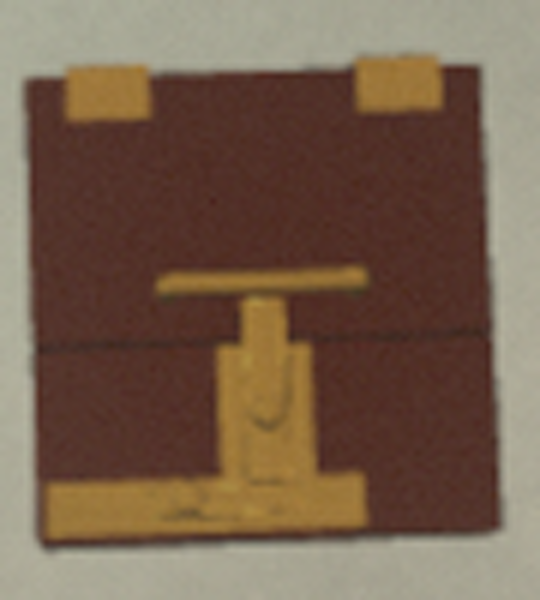

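```bash
python3 - <<'E'
from h import *
C=np.array([.5129,-.0376]);y=.037
M=np.array([[np.cos(y),np.sin(y)],[-np.sin(y),np.cos(y)]])
for z in (.105,.11,.115,.12):
  for n,p in (("k",(246.6,200.)),("b",(252.4,208.5))):
    w=cast("scene",p,z); print(n,z,w,"box",M@(w[:2]-C),"top",proj("top",w), (proj("top",w)-[250,160])*6)
E
```

```text
k 0.105 [0.4145 0.0048 0.105 ] box [-0.0967  0.046 ] top [278.1498 243.8518] [168.8987 503.1109]
b 0.105 [ 0.4563 -0.0314  0.105 ] box [-0.0563  0.0083] top [291.3998 228.7157] [248.3985 412.2941]
k 0.11 [ 0.4191 -0.0027  0.11  ] box [-0.0924  0.0384] top [280.9085 242.1166] [185.4513 492.6999]
b 0.11 [ 0.4606 -0.0386  0.11  ] box [-0.0523  0.0009] top [294.0892 227.0539] [264.5352 402.3234]
k 0.115 [ 0.4237 -0.0102  0.115 ] box [-0.0882  0.0307] top [283.6863 240.3695] [202.1178 482.2171]
b 0.115 [ 0.4648 -0.0459  0.115 ] box [-0.0483 -0.0065] top [296.7973 225.3806] [280.7835 392.2838]
k 0.12 [ 0.4283 -0.0177  0.12  ] box [-0.0839  0.023 ] top [286.4832 238.6103] [218.8995 471.662 ]
b 0.12 [ 0.4691 -0.0531  0.12  ] box [-0.0444 -0.0139] top [299.5241 223.6957] [297.1447 382.1744]
```

```bash
cat >> h.py <<'E'
YAW=.037;C=np.array([.5129,-.0376])
def b2w(x,y,z,C=C,yaw=YAW):
    return np.array([C[0]+x*np.cos(yaw)-y*np.sin(yaw),C[1]+x*np.sin(yaw)+y*np.cos(yaw),z])
def w2b(p,C=C,yaw=YAW):
    d=np.array(p)[:2]-C;return np.array([d[0]*np.cos(yaw)+d[1]*np.sin(yaw),-d[0]*np.sin(yaw)+d[1]*np.cos(yaw)])
def goal(p,zang,tilt=0):
    """tool pointing down, tool z axis along world heading zang (rad); print shift(cm, tool axes) & rotvec(deg)"""
    s=env.get_state();A=rot(s)
    zx=np.array([np.cos(zang),np.sin(zang),0]);xx=np.array([0,0,-1.]);yy=np.cross(zx,xx)
    G=np.stack([xx,yy,zx],1)
    rv=np.degrees(R.from_matrix(A.T@G).as_rotvec())
    d=A.T@(np.array(p)-s["tcp_pos"])*100
    print("t %.1f tcp"%s["clock"],s["tcp_pos"],"F",s["wrist_force"].round(1),"gap %.4f"%s["finger_gap"],"| shift cm",d.round(2),"turn",rv.round(1),"| after-turn shift",(G.T@(np.array(p)-s["tcp_pos"])*100).round(2))
E
python3 - <<'E'
from h import *
s=env.get_state();print(rot(s))
goal(b2w(-.05,.02,.27),.037)
goal(b2w(-.05,.02,.27),.037+np.pi)
E
```

```text
[[-0.0003  0.3408 -0.9401]
 [ 0.0016 -0.9401 -0.3408]
 [-1.     -0.0017 -0.0002]]
t 0.1 tcp [ 0.1959 -0.5401  0.2305] F [0.1 0.  0.9] gap 0.0853 | shift cm [ -3.87 -39.88 -42.78] turn [-162.2   -0.1    0. ] | after-turn shift [-3.95 51.04 28.54]
t 0.1 tcp [ 0.1959 -0.5401  0.2305] F [0.1 0.  0.9] gap 0.0853 | shift cm [ -3.87 -39.88 -42.78] turn [17.8  0.   0.1] | after-turn shift [ -3.95 -51.04 -28.54]
```

drive_tool([
  [[-0.2, 0, 0, -7.1, 0, 0, 1], [-0.2, 0, 0, -7.1, 0, 0, 1], [-0.2, 0, 0, -7.1, 0, 0, 1], [-0.2, 0, 0, -7.1, 0, 0, 1], [-0.2, 0, 0, -7.1, 0, 0, 1]],
])

```text
clock: 0.52
tcp_pos: [0.1959, -0.5403, 0.2408]
orientation: [0.33, 0.625, 0.331, -0.625]
wrist_force: [-0.3, 0.8, 0.2]
finger_gap: 0.0856
```

drive_tool([
  [[-0.2, 0, 0, -7.1, 0, 0, 1], [-0.2, 0, 0, -7.1, 0, 0, 1], [-0.2, 0, 0, -7.1, 0, 0, 1], [-0.2, 0, 0, -7.1, 0, 0, 1], [-0.2, 0, 0, -7.1, 0, 0, 1]],
])

```text
clock: 0.93
tcp_pos: [0.1959, -0.5403, 0.2509]
orientation: [0.505, 0.495, 0.506, -0.494]
wrist_force: [0.8, 0.1, 0.0]
finger_gap: 0.0856
```

drive_tool([
  [[-0.2, 0, 0, -7.1, 0, 0, 1], [-0.2, 0, 0, -7.1, 0, 0, 1], [-0.2, 0, 0, -7.1, 0, 0, 1], [-0.2, 0, 0, -7.1, 0, 0, 1], [-0.2, 0, 0, -7.1, 0, 0, 1]],
])

```text
clock: 1.35
tcp_pos: [0.1959, -0.5403, 0.2609]
orientation: [0.632, 0.317, 0.632, -0.316]
wrist_force: [-0.7, -0.3, -0.3]
finger_gap: 0.0856
```

drive_tool([
  [[-0.2, 0, 0, -7.1, 0, 0, 1], [-0.2, 0, 0, -7.1, 0, 0, 1], [-0.2, 0, 0, -7.1, 0, 0, 1], [-0.2, 0, 0, -7.1, 0, 0, 1], [-0.2, 0, 0, -7.1, 0, 0, 1]],
])

```text
clock: 1.77
tcp_pos: [0.1959, -0.5403, 0.2708]
orientation: [0.699, 0.109, 0.699, -0.109]
wrist_force: [-1.1, -0.6, -0.4]
finger_gap: 0.0853
```

drive_tool([
  [[0, 0, 0, -4, 0, 0, 1], [0, 0, 0, -4, 0, 0, 1], [0, 0, 0, -4, 0, 0, 1], [0, 0, 0, -4, 0, 0, 1], [0, 0, 0, -4, 0, 0, 1]],
])

```text
clock: 2.18
tcp_pos: [0.1959, -0.5403, 0.2708]
orientation: [0.707, -0.013, 0.707, 0.013]
wrist_force: [0.9, 0.1, 0.0]
finger_gap: 0.0854
```

```bash
python3 - <<'E'
from h import *
goal(b2w(-.17,.02,.25),.037)
print(rot(env.get_state()),env.get_state()["joint_pos"])
E
```

```text
t 2.2 tcp [ 0.1959 -0.5403  0.2708] F [0.9 0.1 0. ] gap 0.0854 | shift cm [ 2.13 51.06 16.54] turn [ 0.  -0.  -0.1] | after-turn shift [ 2.08 51.07 16.54]
[[-0.0002 -0.037   0.9993]
 [ 0.001   0.9993  0.037 ]
 [-1.      0.001  -0.0002]] [-1.3626  0.3069  0.1333  1.3982 -0.     -1.3997]
```

drive_tool([
  [[0, 3.4, 1.4, 0, 0, 0, 1], [0, 3.4, 1.4, 0, 0, 0, 1], [0, 3.4, 1.4, 0, 0, 0, 1], [0, 3.4, 1.4, 0, 0, 0, 1], [0, 3.4, 1.4, 0, 0, 0, 1]],
])

```text
clock: 2.6
tcp_pos: [0.2603, -0.3665, 0.2707]
orientation: [0.707, -0.011, 0.707, 0.012]
wrist_force: [1.1, -0.3, 0.3]
finger_gap: 0.0854
```

drive_tool([
  [[0, 3.4, 1.4, 0, 0, 0, 1], [0, 3.4, 1.4, 0, 0, 0, 1], [0, 3.4, 1.4, 0, 0, 0, 1], [0, 3.4, 1.4, 0, 0, 0, 1], [0, 3.4, 1.4, 0, 0, 0, 1]],
])

```text
clock: 3.02
tcp_pos: [0.3244, -0.1942, 0.2711]
orientation: [0.707, -0.012, 0.707, 0.012]
wrist_force: [1.6, 0.8, -0.5]
finger_gap: 0.0852
```

drive_tool([
  [[0, 3.4, 1.4, 0, 0, 0, 1], [0, 3.4, 1.4, 0, 0, 0, 1], [0, 3.4, 1.4, 0, 0, 0, 1], [0, 3.4, 1.4, 0, 0, 0, 1], [0, 3.4, 1.4, 0, 0, 0, 1]],
])

```text
clock: 3.43
tcp_pos: [0.3887, -0.0219, 0.2712]
orientation: [0.707, -0.012, 0.707, 0.012]
wrist_force: [1.7, -0.9, 0.4]
finger_gap: 0.0855
```

```bash
python3 - <<'E'
from h import *
s,im=shot("wrist","w1");goal(b2w(-.092,.038,.2),.037)
for p in [(-.092,.038,.11),(-.052,0,.11),(0.002,0,.099),(-.112,.11,.066),(.112,.11,.066)]: print(p,wproj(s,b2w(*p)))
s,im=shot("top","top1"); s,im=shot("scene","scene1")
E
```

```text
t 3.5 tcp [ 0.3901 -0.0165  0.2712] F [ 1.2  2.6 -0.6] gap 0.0855 | shift cm [7.13 1.2  2.98] turn [ 0.2  0.1 -0.2] | after-turn shift [7.12 1.24 2.99]
(-0.092, 0.038, 0.11) [292.8156 220.9136]
(-0.052, 0, 0.11) [255.5091 257.3693]
(0.002, 0, 0.099) [257.4163 295.4418]
(-0.112, 0.11, 0.066) [354.6552 190.5121]
(0.112, 0.11, 0.066) [339.1292 345.7411]
```

View pics/w1.png

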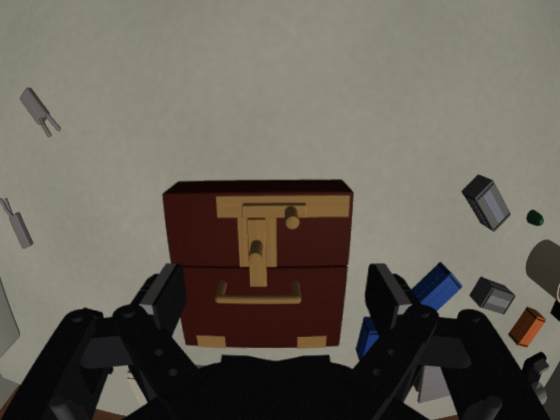

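View pics/top1.png

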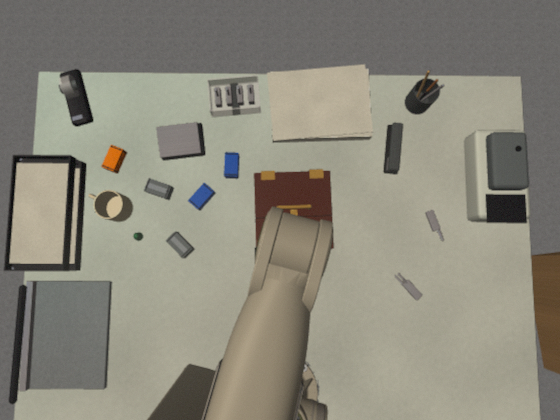

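```bash
python3 - <<'E'
from h import *
im=cv2.imread("pics/w1.png");crop(im,155,365,170,355,3.5,"w1c")
E
```

```text
(no output)
```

View pics/w1c.png

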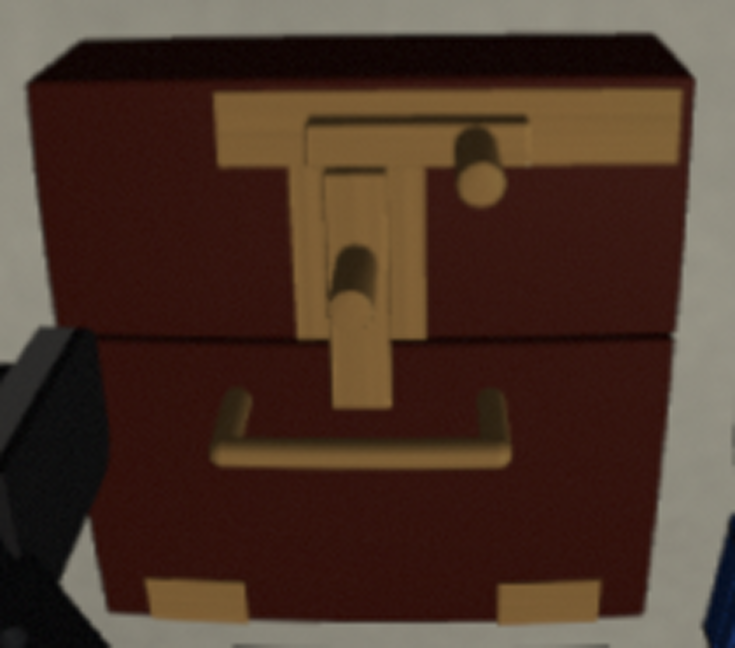

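```bash
python3 - <<'E'
from h import *
s={"tcp_pos":np.array([.3901,-.0165,.2712]),"orientation":env.get_state()["orientation"]}
for n,p,z in [("k",(292.2,222.5),.11),("b",(255.7,259),.11),("h",(258,299.7),.099),("fl",(352.4,192),.066),("fr",(162.7,194),.066),("bl",(338.4,345),.065),("br",(185.5,345),.065)]: print(n,w2b(wcast(s,p,z)),wcast(s,p,z))
goal(b2w(-.092,.038,.2),.037)
E
```

```text
k [-0.0889  0.0431] [0.4225 0.0021 0.11  ]
b [-0.0484  0.0061] [ 0.4643 -0.0333  0.11  ]
h [0.0095 0.0068] [ 0.5221 -0.0304  0.099 ]
fl [-0.1093  0.113 ] [0.3995 0.0713 0.066 ]
fr [-0.1068 -0.1032] [ 0.41   -0.1447  0.066 ]
bl [0.1122 0.116 ] [0.6207 0.0825 0.065 ]
br [ 0.116  -0.1016] [ 0.6326 -0.1349  0.065 ]
t 3.6 tcp [ 0.3888 -0.0213  0.271 ] F [-0.9 -0.7 -0.3] gap 0.0858 | shift cm [7.1  1.7  3.15] turn [ 0.2 -0.  -0. ] | after-turn shift [7.1  1.71 3.14]
```

drive_tool([
  [[2, 0.4, 0.7, 0, 0, 0, 0.5], [3, 0.4, 0.8, 0, 0, 0, 0.5], [3, 0.4, 0.8, 0, 0, 0, 0.5], [2, 0.5, 0.8, 0, 0, 0, 0.5], [0, 0, 0, 0, 0, 0, 0.5]],
], squeeze=40)

```text
clock: 4.0
tcp_pos: [0.4169, -0.006, 0.1673]
orientation: [0.705, -0.011, 0.709, 0.012]
wrist_force: [-1.2, -0.6, -0.2]
finger_gap: 0.0426
```

```bash
python3 - <<'E'
from h import *
goal(b2w(-.091,.038,.084),.037)
s,im=shot("wrist","w2")
print(wproj(s,b2w(-.091,.038,.11)))
E
```

```text
t 4.0 tcp [ 0.4169 -0.006   0.1673] F [-1.2 -0.6 -0.2] gap 0.0426 | shift cm [8.33 0.27 0.43] turn [-0.3 -0.4 -0.1] | after-turn shift [8.33 0.28 0.37]
[278.9664 234.5491]
```

View pics/w2.png

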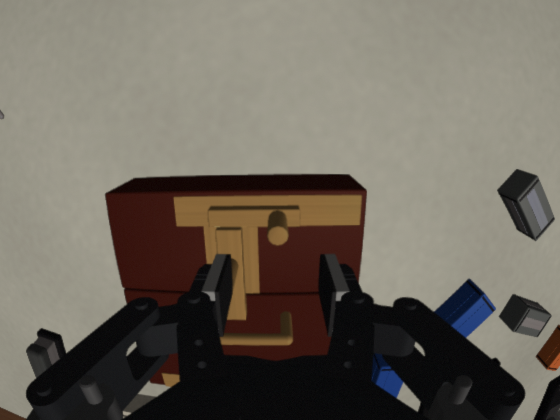

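The keeper post top is at about (278,235), as predicted (279,234.5). Now I'll descend around it and close.

drive_tool([
  [[2.1, 0.2, 0.2, 0, 0, 0, 0.5], [2.1, 0.1, 0.2, 0, 0, 0, 0.5], [2.1, 0, 0, 0, 0, 0, 0.5], [2.0, 0, 0, 0, 0, 0, 0.5], [0, 0, 0, 0, 0, 0, 0.5]],
])

```text
clock: 4.47
tcp_pos: [0.4211, -0.0034, 0.0868]
orientation: [0.706, -0.011, 0.708, 0.011]
wrist_force: [-0.8, -1.0, -0.7]
finger_gap: 0.0428
```

drive_tool([
  [[0, 0, 0, 0, 0, 0, 0], [0, 0, 0, 0, 0, 0, 0], [0, 0, 0, 0, 0, 0, 0], [0, 0, 0, 0, 0, 0, 0], [0, 0, 0, 0, 0, 0, 0]],
])

```text
clock: 4.88
tcp_pos: [0.4243, -0.0034, 0.0902]
orientation: [0.708, -0.012, 0.706, 0.011]
wrist_force: [-1.7, -1.6, 7.3]
finger_gap: 0.0128
```

```bash
python3 - <<'E'
from h import *
goal(b2w(-.091,.038,.084),.037)
s,im=shot("wrist","w3"); print(w2b(s["tcp_pos"]))
E
```

```text
t 4.9 tcp [ 0.4243 -0.0034  0.0902] F [-1.7 -1.6  7.3] gap 0.0128 | shift cm [ 0.62  0.06 -0.37] turn [-0.2  0.2  0.1] | after-turn shift [ 0.62  0.06 -0.37]
[-0.0873  0.0374]
```

View pics/w3.png

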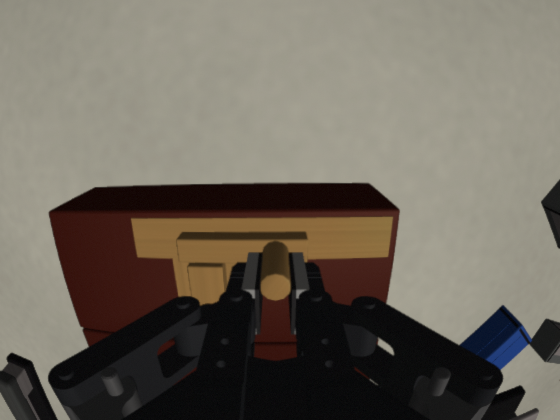

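The post is gripped (gap 12.8 mm) and the tips press lightly on the bar, so I'll lift slightly and slide +y.

drive_tool([
  [[-0.5, 0, 0, 0, 0, 0, 0], [0, 0.9, 0, 0, 0, 0, 0], [0, 0.9, 0, 0, 0, 0, 0], [0, 0.9, 0, 0, 0, 0, 0], [0, 0.9, 0, 0, 0, 0, 0]],
])

```text
clock: 5.35
tcp_pos: [0.4214, 0.0338, 0.0924]
orientation: [0.707, -0.012, 0.707, 0.012]
wrist_force: [4.3, -2.0, -20.7]
finger_gap: 0.0122
```

drive_tool([
  [[0, 0.5, 0, 0, 0, 0, 0], [0, 0.3, 0, 0, 0, 0, 0], [0, 0.2, 0, 0, 0, 0, 0], [0, 0, 0, 0, 0, 0, 0], [0, 0, 0, 0, 0, 0, 0]],
])

```text
clock: 5.77
tcp_pos: [0.4212, 0.0384, 0.0924]
orientation: [0.706, -0.016, 0.708, 0.006]
wrist_force: [3.8, -24.2, -21.7]
finger_gap: 0.0125
```

```bash
python3 - <<'E'
from h import *
goal(b2w(-.091,.038,.084),.037)
s,im=shot("wrist","w4"); print(w2b(s["tcp_pos"]))
E
```

```text
t 5.8 tcp [0.4212 0.0384 0.0924] F [  3.8 -24.2 -21.7] gap 0.0125 | shift cm [ 0.9  -4.12 -0.2 ] turn [-0.3 -0.1  0.8] | after-turn shift [ 0.84 -4.13 -0.22]
[-0.0888  0.0793]
```

View pics/w4.png

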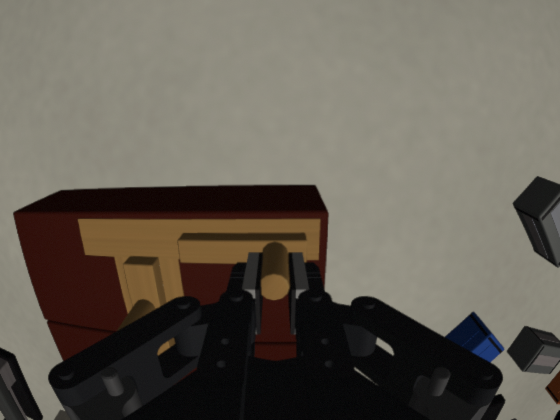

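The keeper is at its stop: it travelled 42 mm and the force went up. I'll release and lift.

drive_tool([
  [[0, -0.3, 0, 0, 0, 0, 0.4], [0, 0, 0, 0, 0, 0, 0.4], [-1, 0, 0, 0, 0, 0, 0.4], [-3, 0, 0, 0, 0, 0, 0.4], [-1, 0, 0, 0, 0, 0, 0.4]],
])

```text
clock: 6.23
tcp_pos: [0.423, 0.041, 0.147]
orientation: [0.709, -0.012, 0.705, 0.012]
wrist_force: [0.9, 0.8, 0.8]
finger_gap: 0.0343
```

drive_tool([
  [[0, -2, 1, 0, 0, 0, 0.4], [0, -2, 1, 0, 0, 0, 0.4], [0, -2, 1, 0, 0, 0, 0.4], [0, -1.6, 0.7, 0, 0, 0, 0.4], [0, 0, 0, 0, 0, 0, 0.4]],
])

```text
clock: 6.65
tcp_pos: [0.4637, -0.0361, 0.1449]
orientation: [0.708, -0.012, 0.706, 0.011]
wrist_force: [0.2, -0.6, -0.3]
finger_gap: 0.0342
```

```bash
python3 - <<'E'
from h import *
goal(b2w(-.050,.001,.092),.037)
s,im=shot("wrist","w5"); print(w2b(s["tcp_pos"]),wproj(s,b2w(-.05,.001,.113)),wproj(s,b2w(-.09,.038+.0425,.113)))
E
```

```text
t 6.7 tcp [ 0.4637 -0.0361  0.1449] F [ 0.2 -0.6 -0.3] gap 0.0342 | shift cm [ 5.29 -0.22 -0.11] turn [-0.3  0.2  0.1] | after-turn shift [ 5.29 -0.23 -0.09]
[-0.0491  0.0033] [270.9479 242.686 ] [408.2338 176.2516]
```

View pics/w5.png

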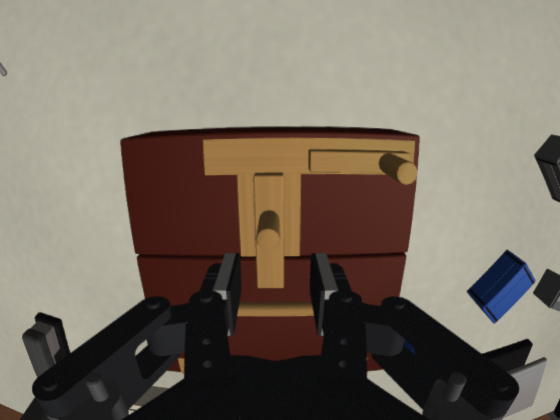

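drive_tool([
  [[1.5, -0.3, -0.3, 0, 0, 0, 0.4], [2, 0, -0.1, 0, 0, 0, 0.4], [1.6, 0, 0, 0, 0, 0, 0.4], [0, 0, 0, 0, 0, 0, 0.4], [0, 0, 0, 0, 0, 0, 0]],
])

```text
clock: 7.12
tcp_pos: [0.4562, -0.0363, 0.0924]
orientation: [0.706, -0.012, 0.708, 0.013]
wrist_force: [0.3, -1.1, -0.5]
finger_gap: 0.0232
```

drive_tool([
  [[0, 0, 0, 0, 0, 0, 0], [0, 0, 0, 0, 0, 0, 0], [0, 0, 0, 0, 0, 0, 0], [0, 0, 0, 0, 0, 0, 0], [0, 0, 0, 0, 0, 0, 0]],
])

```text
clock: 7.53
tcp_pos: [0.4566, -0.0403, 0.0931]
orientation: [0.706, -0.014, 0.708, 0.009]
wrist_force: [-2.4, -13.4, -6.8]
finger_gap: 0.0124
```

```bash
python3 - <<'E'
from h import *
goal(b2w(-.053,.001,.092),.037)
s,im=shot("wrist","w6"); print(w2b(s["tcp_pos"]))
E
```

```text
t 7.5 tcp [ 0.4566 -0.0403  0.0931] F [ -2.4 -13.4  -6.8] gap 0.0124 | shift cm [0.1  0.16 0.34] turn [-0.3 -0.1  0.4] | after-turn shift [0.11 0.16 0.34]
[-0.0564 -0.0006]
```

View pics/w6.png

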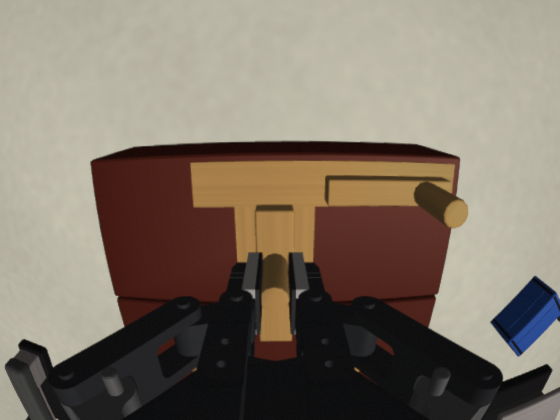

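Bolt post gripped between the pads at about (275,270). Now I'll draw it along tool −z, relieving the side load as well.

drive_tool([
  [[0, -0.3, -0.4, 0, 0, 0, 0], [0, 0, -0.7, 0, 0, 0, 0], [0, 0, -0.7, 0, 0, 0, 0], [0, 0, -0.7, 0, 0, 0, 0], [0, 0, -0.4, 0, 0, 0, 0]],
])

```text
clock: 8.0
tcp_pos: [0.4282, -0.0418, 0.093]
orientation: [0.708, -0.012, 0.706, 0.011]
wrist_force: [11.5, -3.0, -7.9]
finger_gap: 0.0127
```

drive_tool([
  [[0, 0, -0.2, 0, 0, 0, 0], [0, 0, -0.2, 0, 0, 0, 0], [0, 0, 0, 0, 0, 0, 0], [0, 0, 0, 0, 0, 0, 0], [0, 0, 0, 0, 0, 0, 0]],
])

```text
clock: 8.42
tcp_pos: [0.4282, -0.0418, 0.0931]
orientation: [0.71, -0.012, 0.704, 0.012]
wrist_force: [12.9, -1.3, -13.2]
finger_gap: 0.0122
```

```bash
python3 - <<'E'
from h import *
goal(b2w(-.053,.001,.092),.037)
s,im=shot("wrist","w7"); print(w2b(s["tcp_pos"]))
E
```

```text
t 8.4 tcp [ 0.4282 -0.0418  0.0931] F [ 12.9  -1.3 -13.2] gap 0.0122 | shift cm [0.14 0.22 3.18] turn [-0.2  0.5  0. ] | after-turn shift [0.11 0.21 3.18]
[-0.0848 -0.0011]
```

View pics/w7.png

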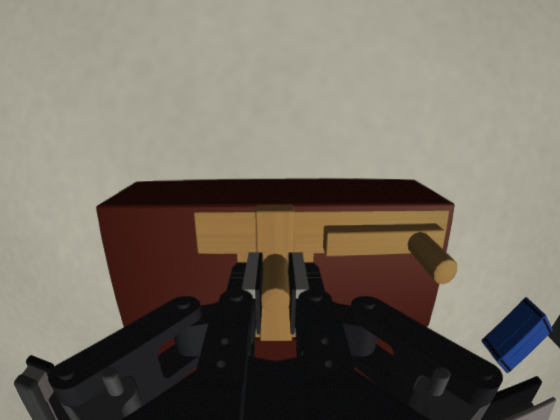

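drive_tool([
  [[0, 0, 0.3, 0, 0, 0, 0.4], [0, 0, 0, 0, 0, 0, 0.4], [-1, 0, 0, 0, 0, 0, 0.4], [-3, 0, 0, 0, 0, 0, 0.4], [-2, 0, 0, 0, 0, 0, 0.5]],
])

```text
clock: 8.88
tcp_pos: [0.4262, -0.041, 0.1536]
orientation: [0.707, -0.012, 0.708, 0.012]
wrist_force: [0.3, -0.4, 0.7]
finger_gap: 0.0428
```

drive_tool([
  [[-1, 0, 2, 0, 0, 0, 0.5], [0, 0, 2, 0, 0, 0, 0.5], [0, 0, 2, 0, 0, 0, 0.5], [0, 0, 2, 0, 0, 0, 0.5], [0, 0, 0, -6, 0, 0, 0.5]],
])

```text
clock: 9.3
tcp_pos: [0.5102, -0.0388, 0.1629]
orientation: [0.706, -0.05, 0.704, 0.049]
wrist_force: [0.5, -0.8, -0.1]
finger_gap: 0.0429
```

drive_tool([
  [[0, 0, 0, -7, 0, 0, 0.5], [0, 0, 0, -7, 0, 0, 0.5], [0, 0, 0, -7, 0, 0, 0.5], [0, 0, 0, -7, 0, 0, 0.5], [0, 0, 0, -7, 0, 0, 0.5]],
])

```text
clock: 9.72
tcp_pos: [0.5064, -0.0384, 0.1626]
orientation: [0.657, -0.261, 0.657, 0.261]
wrist_force: [1.2, -0.0, -0.2]
finger_gap: 0.0424
```

drive_tool([
  [[0, 0, 0, -7, 0, 0, 0.5], [0, 0, 0, -7, 0, 0, 0.5], [0, 0, 0, -7, 0, 0, 0.5], [0, 0, 0, -7, 0, 0, 0.5], [0, 0, 0, -7, 0, 0, 0.5]],
])

```text
clock: 10.13
tcp_pos: [0.5064, -0.0384, 0.1626]
orientation: [0.548, -0.446, 0.548, 0.447]
wrist_force: [-1.1, -0.7, -0.5]
finger_gap: 0.0426
```

drive_tool([
  [[0, 0, 0, -7, 0, 0, 0.5], [0, 0, 0, -7, 0, 0, 0.5], [0, 0, 0, 0, 0, 0, 0.5], [0, 0, 0, 0, 0, 0, 0.5], [0, 0, 0, 0, 0, 0, 0.5]],
])

```text
clock: 10.55
tcp_pos: [0.5069, -0.0387, 0.1625]
orientation: [0.492, -0.508, 0.492, 0.508]
wrist_force: [1.0, 0.5, 0.6]
finger_gap: 0.0427
```

```bash
python3 - <<'E'
from h import *
goal(b2w(.006,0,.083),.037+np.pi/2)
s,im=shot("wrist","w8"); print(w2b(s["tcp_pos"]),[wproj(s,b2w(.006,y,.099)) for y in (-.045,0,.045)])
s,im=shot("top","top2")
E
```

```text
t 10.6 tcp [ 0.5069 -0.0387  0.1625] F [1.  0.5 0.6] gap 0.0427 | shift cm [ 7.95 -1.2   0.09] turn [-0.4  0.  -0. ] | after-turn shift [ 7.95 -1.2   0.09]
[-0.006  -0.0009] [array([255.0558, 159.4666]), array([256.5842, 225.6707]), array([258.3404, 283.2365])]
```

View pics/w8.png

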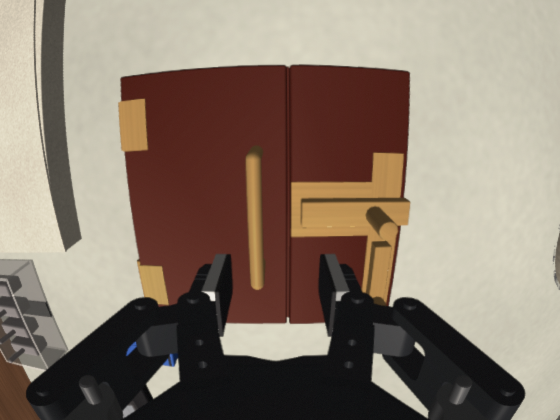

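drive_tool([
  [[1, -0.6, 0, 0, 0, 0, 0.3], [2, -0.6, 0, 0, 0, 0, 0.3], [2, 0, 0, 0, 0, 0, 0.3], [2.5, 0, 0, 0, 0, 0, 0.3], [0, 0, 0, 0, 0, 0, 0.3]],
])

```text
clock: 11.07
tcp_pos: [0.5162, -0.0377, 0.0824]
orientation: [0.49, -0.506, 0.493, 0.51]
wrist_force: [-0.9, -0.5, -1.3]
finger_gap: 0.0256
```

drive_tool([
  [[0.2, 0, 0, 0, 0, 0, 0], [0, 0, 0, 0, 0, 0, 0], [0, 0, 0, 0, 0, 0, 0], [0, 0, 0, 0, 0, 0, 0], [0, 0, 0, 0, 0, 0, 0]],
])

```text
clock: 11.48
tcp_pos: [0.5213, -0.0381, 0.0862]
orientation: [-0.493, 0.509, -0.49, -0.508]
wrist_force: [5.0, 2.2, -8.3]
finger_gap: 0.0085
```

```bash
python3 - <<'E'
from h import *
goal(b2w(.006,0,.085),.037+np.pi/2)
s,im=shot("wrist","w9"); print(w2b(s["tcp_pos"]))
E
```

```text
t 11.5 tcp [ 0.5213 -0.0381  0.0862] F [ 5.   2.2 -8.3] gap 0.0085 | shift cm [0.12 0.24 0.08] turn [-0.2  0.   0.2] | after-turn shift [0.12 0.24 0.08]
[ 0.0084 -0.0008]
```

View pics/w9.png

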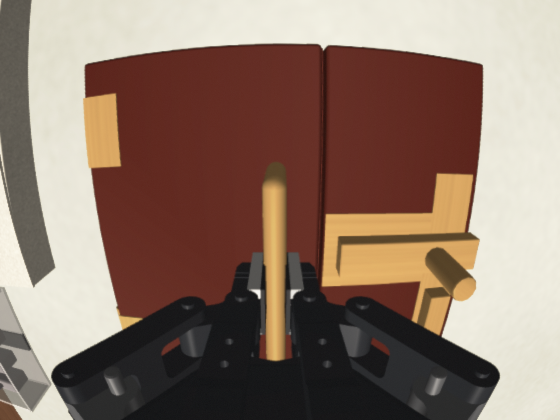

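```bash
python3 - <<'E'
import numpy as np
t=np.radians(21.8+np.linspace(0,93,16));x=-11.85*np.cos(t);z=11.85*np.sin(t)
for i in range(15): print(i,"tx %.2f ty %.2f"%(-(z[i+1]-z[i]),-(x[i+1]-x[i])))
E
```

```text
0 tx -1.16 ty -0.54
1 tx -1.10 ty -0.66
2 tx -1.02 ty -0.78
3 tx -0.93 ty -0.88
4 tx -0.83 ty -0.98
5 tx -0.72 ty -1.06
6 tx -0.60 ty -1.13
7 tx -0.47 ty -1.19
8 tx -0.34 ty -1.24
9 tx -0.21 ty -1.26
10 tx -0.07 ty -1.28
11 tx 0.07 ty -1.28
12 tx 0.21 ty -1.26
13 tx 0.34 ty -1.24
14 tx 0.47 ty -1.19
```

drive_tool([
  [[-1.16, -0.54, 0, 0, 0, 0, 0], [-1.1, -0.66, 0, 0, 0, 0, 0], [-1.02, -0.78, 0, 0, 0, 0, 0], [-0.93, -0.88, 0, 0, 0, 0, 0], [-0.83, -0.98, 0, 0, 0, 0, 0]],
])

```text
clock: 11.95
tcp_pos: [0.5576, -0.0366, 0.1361]
orientation: [0.492, -0.508, 0.491, 0.509]
wrist_force: [1.8, 0.5, -11.6]
finger_gap: 0.0081
```

```bash
python3 - <<'E'
from h import *
goal(b2w(.006,0,.085),.037+np.pi/2)
s,im=shot("scene","s3"); crop(im,180,350,110,280,3.5,"s3c")
E
```

```text
t 11.9 tcp [ 0.5576 -0.0366  0.1361] F [  1.8   0.5 -11.6] gap 0.0081 | shift cm [5.12 3.87 0.05] turn [-0.2  0.1 -0.1] | after-turn shift [5.11 3.88 0.06]
```

View pics/s3c.png

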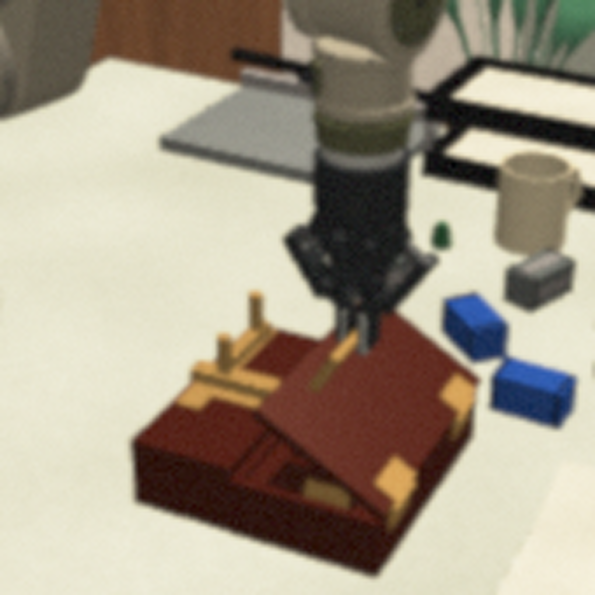

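The lid is lifting well, so I'll continue the arc.

drive_tool([
  [[-0.72, -1.06, 0, 0, 0, 0, 0], [-0.6, -1.13, 0, 0, 0, 0, 0], [-0.47, -1.19, 0, 0, 0, 0, 0], [-0.34, -1.24, 0, 0, 0, 0, 0], [-0.21, -1.26, 0, 0, 0, 0, 0]],
])

```text
clock: 12.42
tcp_pos: [0.615, -0.0344, 0.1618]
orientation: [0.491, -0.508, 0.492, 0.509]
wrist_force: [-5.6, 2.8, 6.1]
finger_gap: 0.008
```

drive_tool([
  [[-0.07, -1.28, 0, 0, 0, 0, 0], [0.07, -1.28, 0, 0, 0, 0, 0], [0.21, -1.26, 0, 0, 0, 0, 0], [0.34, -1.24, 0, 0, 0, 0, 0], [0.47, -1.19, 0, 0, 0, 0, 0]],
])

```text
clock: 12.83
tcp_pos: [0.679, -0.0319, 0.1512]
orientation: [0.492, -0.508, 0.491, 0.509]
wrist_force: [-2.2, 3.9, 9.0]
finger_gap: 0.0082
```

```bash
python3 - <<'E'
from h import *
goal(b2w(.006,0,.085),.037+np.pi/2)
s,im=shot("scene","s4"); crop(im,180,350,110,280,3.5,"s4c"); print(w2b(s["tcp_pos"]))
E
```

```text
t 12.8 tcp [ 0.679  -0.0319  0.1512] F [-2.2  3.9  9. ] gap 0.0082 | shift cm [ 6.6  16.02 -0.01] turn [-0.1  0.1  0.1] | after-turn shift [ 6.62 16.02  0.04]
[ 0.1662 -0.0004]
```

View pics/s4c.png

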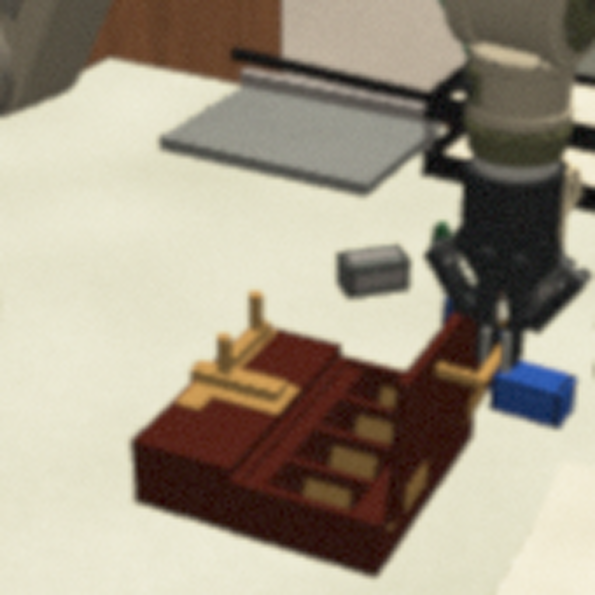

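drive_tool([
  [[0, 0, 0, 0, 0, 0, 0.22], [0, 0, 0, 0, 0, 0, 0.22], [0, 0, 0, 0, 0, 0, 0.22], [-1, 0, 0, 0, 0, 0, 0.22], [-3, 0, 0, 0, 0, 0, 0.22]],
])

```text
clock: 13.3
tcp_pos: [0.6759, -0.033, 0.1851]
orientation: [0.49, -0.506, 0.493, 0.511]
wrist_force: [-1.4, 0.2, -0.1]
finger_gap: 0.0188
```

drive_tool([
  [[-3, 0, 0, 0, 0, 0, 0.22], [-3, 1, 0, 0, 0, 0, 0.22], [-1, 3, 0, 7, 0, 0, 1], [0, 3, 0, 7, 0, 0, 1], [0, 3, 0, 7, 0, 0, 1]],
])

```text
clock: 13.72
tcp_pos: [0.5792, -0.0265, 0.2611]
orientation: [0.578, -0.409, 0.577, 0.407]
wrist_force: [0.8, -0.4, 0.3]
finger_gap: 0.0544
```

```bash
python3 - <<'E'
from h import *
s,im=shot("wrist","w10");print(w2b(s["tcp_pos"]),s["tcp_pos"],s["joint_pos"])
s,im=shot("top","top3");crop(im,130,350,130,270,3.5,"top3c")
E
```

```text
[0.0667 0.0087] [ 0.5792 -0.0265  0.2611] [-0.1838  0.3139  0.1195  1.3726 -0.0006 -1.4143]
```

View pics/w10.png

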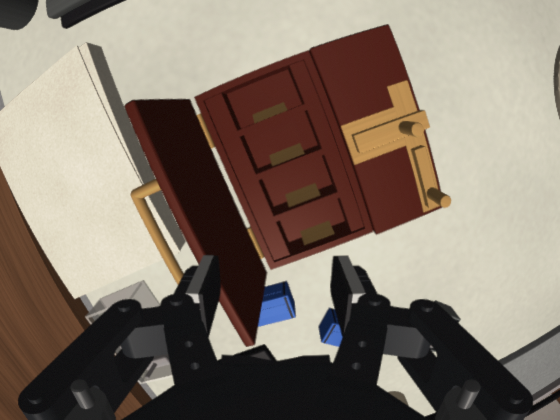

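View pics/top3c.png

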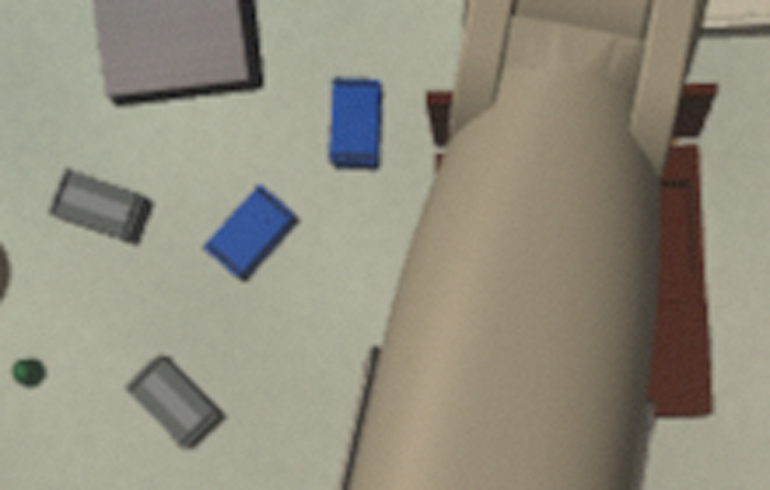

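```bash
python3 - <<'E'
from h import *
goal([.4149,.2922,.20],np.radians(44.3))
E
```

```text
t 13.8 tcp [ 0.5745 -0.0246  0.2602] F [ 0.5 -0.1 -0.1] gap 0.0689 | shift cm [ 6.08 25.48 24.66] turn [26.5 -0.1 -0.2] | after-turn shift [ 6.02 33.82 10.71]
```

drive_tool([
  [[0, 0, 0, 6.6, 0, 0, 1], [0, 0, 0, 6.6, 0, 0, 1], [0, 0, 0, 6.6, 0, 0, 1], [0, 0, 0, 6.6, 0, 0, 1], [0, 3, 1, 0, 0, 0, 1]],
])

```text
clock: 14.23
tcp_pos: [0.5683, -0.0007, 0.2592]
orientation: [0.656, -0.266, 0.655, 0.264]
wrist_force: [0.4, 1.2, -0.2]
finger_gap: 0.0856
```

drive_tool([
  [[0, 3.4, 1.1, 0, 0, 0, 1], [0, 3.4, 1.1, 0, 0, 0, 1], [0, 3.4, 1.1, 0, 0, 0, 1], [0, 3.4, 1.1, 0, 0, 0, 1], [0, 3.4, 1.1, 0, 0, 0, 1]],
])

```text
clock: 14.65
tcp_pos: [0.4855, 0.1638, 0.2599]
orientation: [0.655, -0.268, 0.654, 0.268]
wrist_force: [1.7, 0.6, -0.2]
finger_gap: 0.0855
```

drive_tool([
  [[1, 3.4, 1.1, 0, 0, 0, 1], [2, 3.4, 1, 0, 0, 0, 1], [2, 3.4, 1, 0, 0, 0, 1], [1, 3, 1, 0, 0, 0, 1], [0, 0, 0, 0, 0, 0, 1]],
])

```text
clock: 15.07
tcp_pos: [0.419, 0.2888, 0.1973]
orientation: [0.652, -0.27, 0.655, 0.271]
wrist_force: [-0.5, 0.3, 0.5]
finger_gap: 0.0854
```

drive_tool([
  [[0, 0, 0, 0, 0, 0, 1], [0, 0, 0, 0, 0, 0, 1], [0, 0, 0, 0, 0, 0, 1], [0, 0, 0, 0, 0, 0, 1], [0, 0, 0, 0, 0, 0, 1]],
])

```text
clock: 15.48
tcp_pos: [0.4235, 0.2847, 0.1995]
orientation: [0.655, -0.267, 0.654, 0.267]
wrist_force: [-0.5, -0.0, -0.7]
finger_gap: 0.0855
```

```bash
python3 - <<'E'
from h import *
s,im=shot("wrist","w11");goal([.4149,.2922,.05],np.radians(44.3));print(env.get_state()["joint_pos"])
s,im=shot("top","top4");crop(im,70,340,130,270,2.9,"top4c")
E
```

```text
t 15.5 tcp [0.4233 0.2847 0.1993] F [ 0.1 -0.4 -0.3] gap 0.0860 | shift cm [14.93  1.13 -0.09] turn [0.1 0.  0. ] | after-turn shift [14.93  1.12 -0.08]
[ 0.4348  0.1997 -0.183   1.1872 -0.0002 -0.3406]
```

View pics/w11.png

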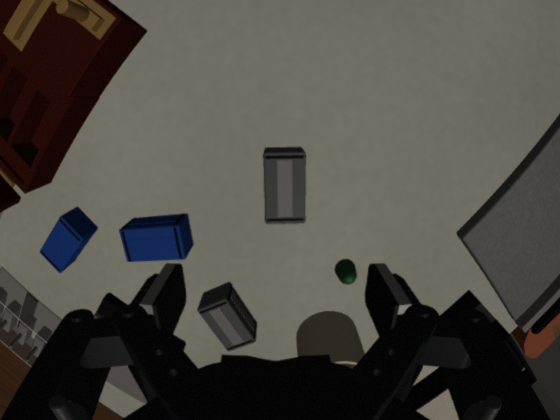

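View pics/top4c.png

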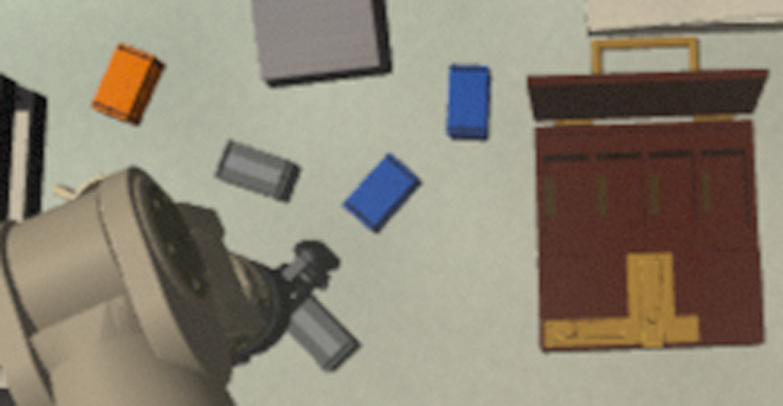

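Grey candidates in the wrist view are (285,185) and (228,317). The blue blocks at (157,238) and (70,240) are look-alikes to leave alone. I'll confirm in a crop and measure.

```bash
python3 - <<'E'
from h import *
im=cv2.imread("pics/w11.png");crop(im,190,330,135,360,2.6,"w11c")
s=env.get_state()
for p in [(264,157),(305,157),(303,221),(265,221)]: print(wcast(s,p,.04))
ps=[wcast(s,p,.04) for p in [(264,157),(305,157),(303.5,221),(265,221)]];c=np.mean(ps,0)
d=(ps[2]+ps[3]-ps[0]-ps[1])/2;print(c,np.linalg.norm(d),np.degrees(np.arctan2(d[1],d[0])),np.linalg.norm(ps[0]-ps[1]))
goal([c[0],c[1],.03],np.arctan2(d[1],d[0]))
E
```

```text
[0.4072 0.2555 0.04  ]
[0.3803 0.2828 0.04  ]
[0.4259 0.3269 0.04  ]
[0.4521 0.3001 0.04  ]
[0.4163 0.2914 0.04  ] 0.06338095188135531 44.63634888340885 0.03834515903154149
t 15.6 tcp [0.4231 0.2848 0.1992] F [ 0.8 -0.2  0.1] gap 0.0853 | shift cm [16.92  0.95 -0.04] turn [-0.2  0.   0. ] | after-turn shift [16.92  0.95 -0.03]
```

View pics/w11c.png

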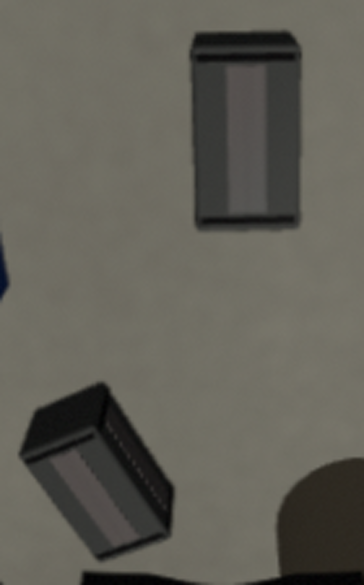

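drive_tool([
  [[3.5, 0.5, 0, 0, 0, 0, 0.8], [3.5, 0.4, 0, 0, 0, 0, 0.8], [3.5, 0, 0, 0, 0, 0, 0.8], [3.5, 0, 0, 0, 0, 0, 0.8], [2.5, 0, 0, 0, 0, 0, 0.8]],
], squeeze=50)

```text
clock: 16.0
tcp_pos: [0.4151, 0.291, 0.0313]
orientation: [0.654, -0.268, 0.655, 0.268]
wrist_force: [-1.0, -0.4, -0.2]
finger_gap: 0.0678
```

drive_tool([
  [[1.4, 0, 0, 0, 0, 0, 0.8], [0, 0, 0, 0, 0, 0, 0.8], [0, 0, 0, 0, 0, 0, 0.3], [0, 0, 0, 0, 0, 0, 0.2], [0, 0, 0, 0, 0, 0, 0.2]],
])

```text
clock: 16.42
tcp_pos: [0.4177, 0.2925, 0.0218]
orientation: [0.656, -0.268, 0.653, 0.268]
wrist_force: [0.8, -0.2, -1.4]
finger_gap: 0.0394
```

drive_tool([
  [[0, 0, 0, 0, 0, 0, 0.2], [0, 0, 0, 0, 0, 0, 0.2], [0, 0, 0, 0, 0, 0, 0.2], [0, 0, 0, 0, 0, 0, 0.2], [0, 0, 0, 0, 0, 0, 0.2]],
])

```text
clock: 16.83
tcp_pos: [0.4176, 0.2925, 0.0216]
orientation: [0.656, -0.268, 0.653, 0.268]
wrist_force: [-0.4, -0.5, 7.2]
finger_gap: 0.0389
```

```bash
python3 - <<'E'
from h import *
s,im=shot("wrist","w12");goal([.4163,.2914,.02],np.radians(44.6))
E
```

```text
t 16.9 tcp [0.4176 0.2926 0.0216] F [-0.5 -0.6  7.3] gap 0.0389 | shift cm [ 0.16  0.01 -0.18] turn [-0.1  0.2  0.1] | after-turn shift [ 0.16  0.01 -0.18]
```

View pics/w12.png

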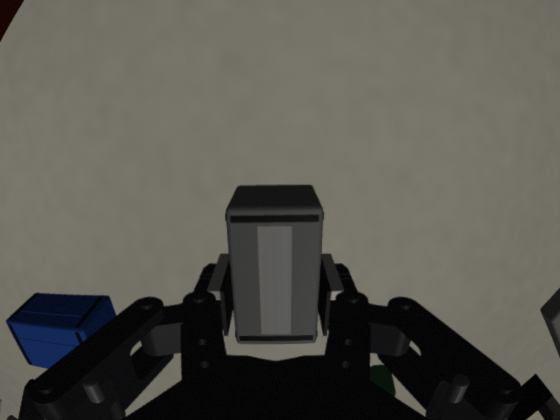

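```bash
python3 - <<'E'
from h import *
s=env.get_state();A=rot(s)
for p in [(228,213),(322,213),(234,342),(316,342)]: print((A.T@(wcast(s,p,.04)-s["tcp_pos"])*1000).round(1))
E
```

```text
[-18.5 -18.5 -35.6]
[-18.6  19.4 -35.6]
[-18.3 -19.9  31.8]
[-18.3  20.6  31.7]
```

drive_tool([
  [[-1, 0, 0, 0, 0, 0, 0.2], [-3, 0, 0, 0, 0, 0, 0.2], [-3.5, 0, 0, 0, 0, 0, 0.2], [-3.5, 0, 0, 0, 0, 0, 0.2], [-3.5, 0, 0, 0, 0, 0, 0.2]],
])

```text
clock: 17.3
tcp_pos: [0.4154, 0.2916, 0.167]
orientation: [0.654, -0.268, 0.655, 0.268]
wrist_force: [0.7, 0.9, -1.3]
finger_gap: 0.0386
```

drive_tool([
  [[-2, 0, 0, 7, 0, 0, 0.2], [0, 0, 0, 7, 0, 0, 0.2], [0, 0, 0, 7, 0, 0, 0.2], [0, 0, 0, 7, 0, 0, 0.2], [0, 0, 0, 7, 0, 0, 0.2]],
])

```text
clock: 17.72
tcp_pos: [0.4159, 0.2919, 0.1858]
orientation: [0.705, -0.057, 0.705, 0.057]
wrist_force: [0.7, -0.3, -1.7]
finger_gap: 0.039
```

```bash
python3 - <<'E'
from h import *
goal(b2w(.046,0,.2),.037)
E
```

```text
t 17.7 tcp [0.4159 0.2919 0.1858] F [ 0.7 -0.3 -1.7] gap 0.0390 | shift cm [ -1.42 -34.64   8.88] turn [ 7.1  0.  -0. ] | after-turn shift [ -1.42 -33.28  13.08]
```

drive_tool([
  [[-0.5, 0, 0, 7, 0, 0, 0.2], [-0.5, -3.5, 0, 0, 0, 0, 0.2], [-0.5, -3.5, 0, 0, 0, 0, 0.2], [-0.5, -3.5, 0, 0, 0, 0, 0.2], [0, -3.5, 0, 0, 0, 0, 0.2]],
])

```text
clock: 18.13
tcp_pos: [0.4222, 0.1511, 0.2064]
orientation: [0.708, -0.016, 0.706, 0.016]
wrist_force: [0.8, -0.3, -1.4]
finger_gap: 0.0386
```

drive_tool([
  [[-1, -3.3, 0.5, 0, 0, 0, 0.2], [-1, -3.3, 0.5, 0, 0, 0, 0.2], [-1, -3.3, 0.5, 0, 0, 0, 0.2], [0, -3, 0.5, 0, 0, 0, 0.2], [0, 0, 0, 0, 0, 0, 0.2]],
])

```text
clock: 18.55
tcp_pos: [0.4494, 0.0197, 0.2363]
orientation: [0.708, -0.014, 0.706, 0.013]
wrist_force: [0.6, -0.7, -1.0]
finger_gap: 0.0388
```

drive_tool([
  [[0, 0, 0, 0, 0, 0, 0.2], [0, 0, 0, 0, 0, 0, 0.2], [0, 0, 0, 0, 0, 0, 0.2], [0, 0, 0, 0, 0, 0, 0.2], [0, 0, 0, 0, 0, 0, 0.2]],
])

```text
clock: 18.97
tcp_pos: [0.4476, 0.0251, 0.2348]
orientation: [0.707, -0.016, 0.707, 0.016]
wrist_force: [0.3, 0.5, -1.4]
finger_gap: 0.0388
```

```bash
python3 - <<'E'
from h import *
s,im=shot("wrist","w13");goal(b2w(.046,.0265,.1),.037)
print([wproj(s,b2w(.046+a,.0265+b,.048)) for a,b in((-.0395,-.023),(-.0395,.023),(.0395,.023),(.0395,-.023))])
print([wproj(s,b2w(x,y,z)) for x,y,z in((-.112,.11,.066),(-.112,-.11,.066),(-.019,-.11,.066),(-.019,.11,.066))])
E
```

```text
t 19.0 tcp [0.4477 0.025  0.2348] F [-0.   0.2 -1.2] gap 0.0388 | shift cm [13.47 -3.95 10.86] turn [ 0.5 -0.  -0. ] | after-turn shift [13.48 -3.85 10.89]
[array([218.9421, 244.7136]), array([260.0687, 245.3746]), array([260.7679, 304.6036]), array([223.0757, 303.6041])]
[array([321.9286, 139.2775]), array([107.6154, 143.1389]), array([116.946, 226.894]), array([317.8777, 230.1067])]
```

View pics/w13.png

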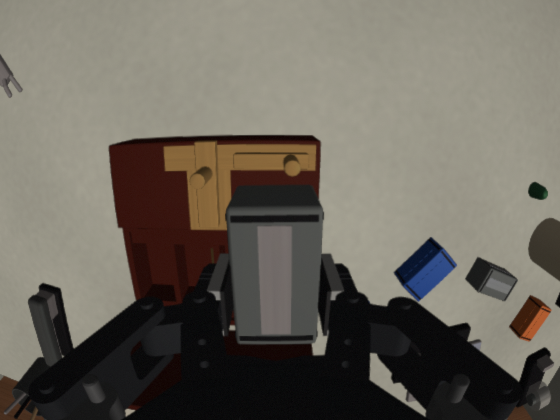

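```bash
python3 - <<'E'
from h import *
im=cv2.imread("pics/top4.png");a=im[150:255,245:345];a=cv2.convertScaleAbs(a,alpha=1.8)
cv2.imwrite("pics/top4d.png",cv2.resize(a,None,fx=6,fy=6,interpolation=cv2.INTER_CUBIC)[:600])
im=cv2.imread("pics/w13.png");a=cv2.convertScaleAbs(im[130:330,100:330],alpha=2.2);cv2.imwrite("pics/w13c.png",cv2.resize(a,None,fx=3,fy=3,interpolation=cv2.INTER_CUBIC)[:600])
E
```

```text
(no output)
```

View pics/top4d.png

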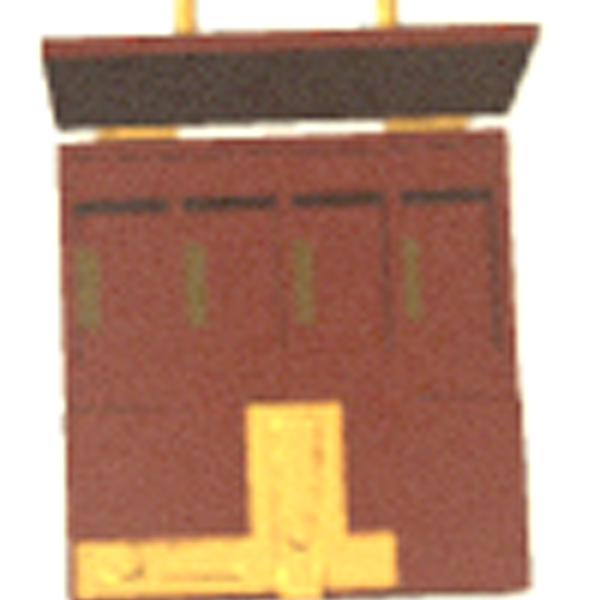

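View pics/w13c.png

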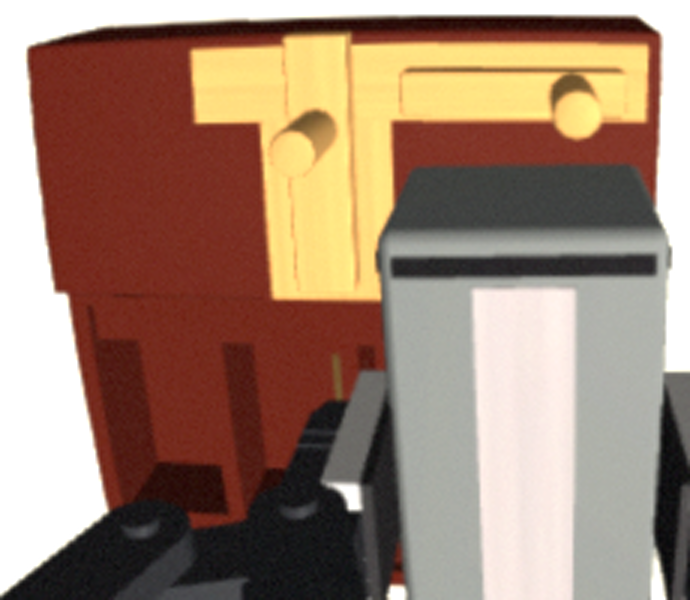

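```bash
python3 - <<'E'
from h import *
f=lambda x,y:(245+x/6-.4,150+y/6-.4)
for i,(a,b,y) in enumerate([(72,167,200),(183,276,196),(293,383,193),(401,491,189)]):
    p=cast("top",f((a+b)/2,y),.048); q=w2b(p)-[.0395,0]; print(i,p,"far",w2b(p),"centre box",q,"world",b2w(*q,.1))
# w13: bay3 far... near edges
s=env.get_state()
g=lambda x,y:(100+x/3-.3,130+y/3-.3)
for p in [(97,340),(138,340),(222,342),(253,342)]: print(p,w2b(wcast(s,g(*p),.048)))
goal(b2w(.046,.0265,.1),.037)
E
```

```text
0 [0.5935 0.0456 0.048 ] far [0.0836 0.0802] centre box [0.0441 0.0802] world [0.554  0.0442 0.1   ]
1 [ 0.5958 -0.0077  0.048 ] far [0.0839 0.0268] centre box [0.0444 0.0268] world [ 0.5563 -0.0092  0.1   ]
2 [ 0.5976 -0.0604  0.048 ] far [ 0.0838 -0.0259] centre box [ 0.0443 -0.0259] world [ 0.5582 -0.0619  0.1   ]
3 [ 0.6    -0.1129  0.048 ] far [ 0.0842 -0.0785] centre box [ 0.0447 -0.0785] world [ 0.5605 -0.1144  0.1   ]
(97, 340) [ 0.0079 -0.103 ]
(138, 340) [ 0.0072 -0.0848]
(222, 342) [ 0.0068 -0.0497]
(253, 342) [ 0.0064 -0.0372]
t 19.0 tcp [0.4477 0.025  0.2348] F [-0.   0.2 -1.2] gap 0.0388 | shift cm [13.47 -3.95 10.86] turn [ 0.5 -0.  -0. ] | after-turn shift [13.48 -3.85 10.89]
```

drive_tool([
  [[0, -1, 2.8, 0.5, 0, 0, 0.2], [0, -1, 2.8, 0, 0, 0, 0.2], [2, -1, 2.8, 0, 0, 0, 0.2], [3, -1, 2.6, 0, 0, 0, 0.2], [3, 0, 0, 0, 0, 0, 0.2]],
])

```text
clock: 19.43
tcp_pos: [0.5654, -0.0131, 0.1543]
orientation: [0.709, -0.013, 0.705, 0.012]
wrist_force: [1.2, -0.0, -1.6]
finger_gap: 0.039
```

drive_tool([
  [[2, 0, 0, 0, 0, 0, 0.2], [2, 0, 0, 0, 0, 0, 0.2], [0, 0, 0, 0, 0, 0, 0.2], [0, 0, 0, 0, 0, 0, 0.2], [0, 0, 0, 0, 0, 0, 0.2]],
])

```text
clock: 19.85
tcp_pos: [0.56, -0.0114, 0.116]
orientation: [0.707, -0.013, 0.707, 0.013]
wrist_force: [-0.2, 0.1, -0.2]
finger_gap: 0.0389
```

```bash
python3 - <<'E'
from h import *
goal(b2w(.0475,.0255,.046),.037)
s,im=shot("wrist","w14");
a=cv2.convertScaleAbs(im,alpha=1.6);cv2.imwrite("pics/w14b.png",a)
E
```

```text
t 19.9 tcp [ 0.56   -0.0114  0.116 ] F [-0.2  0.1 -0.2] gap 0.0389 | shift cm [ 7.    0.11 -0.07] turn [-0.   0.1  0. ] | after-turn shift [ 7.    0.11 -0.06]
```

View pics/w14b.png

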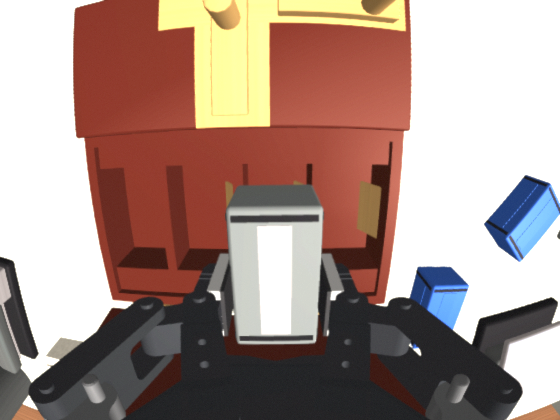

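drive_tool([
  [[1.5, 0.1, -0.1, 0, 0, 0, 0.2], [1.5, 0, 0, 0, 0, 0, 0.2], [1.2, 0, 0, 0, 0, 0, 0.2], [0.6, 0, 0, 0, 0, 0, 0.2], [0.4, 0, 0, 0, 0, 0, 0.2]],
])

```text
clock: 20.32
tcp_pos: [0.5589, -0.0108, 0.0636]
orientation: [0.707, -0.013, 0.706, 0.012]
wrist_force: [0.0, 0.3, 0.4]
finger_gap: 0.0393
```

drive_tool([
  [[0.3, 0, 0, 0, 0, 0, 0.2], [0.3, 0, 0, 0, 0, 0, 0.2], [0.3, 0, 0, 0, 0, 0, 0.2], [0, 0, 0, 0, 0, 0, 0.2], [0, 0, 0, 0, 0, 0, 0.2]],
])

```text
clock: 20.73
tcp_pos: [0.5584, -0.0108, 0.054]
orientation: [0.707, -0.013, 0.707, 0.012]
wrist_force: [-0.0, 0.2, -0.6]
finger_gap: 0.0388
```

```bash
python3 - <<'E'
from h import *
goal(b2w(.0475,.0255,.046),.037)
s,im=shot("wrist","w15");
a=cv2.convertScaleAbs(im,alpha=1.6);cv2.imwrite("pics/w15b.png",a)
E
```

```text
t 20.7 tcp [ 0.5584 -0.0108  0.054 ] F [-0.   0.2 -0.6] gap 0.0388 | shift cm [0.8  0.04 0.1 ] turn [-0.1  0.   0. ] | after-turn shift [0.8  0.04 0.1 ]
```

View pics/w15b.png

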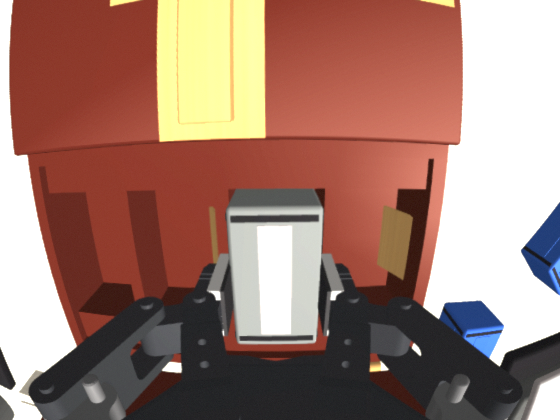

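drive_tool([
  [[0.3, 0, 0, 0, 0, 0, 0.2], [0.3, 0, 0, 0, 0, 0, 0.2], [0.3, 0, 0, 0, 0, 0, 0.2], [0, 0, 0, 0, 0, 0, 0.2], [0, 0, 0, 0, 0, 0, 0.2]],
])

```text
clock: 21.2
tcp_pos: [0.5588, -0.011, 0.0467]
orientation: [0.708, -0.013, 0.706, 0.012]
wrist_force: [-4.5, -0.5, 12.3]
finger_gap: 0.0388
```

drive_tool([
  [[0.1, 0, 0, 0, 0, 0, 0.2], [0.1, 0, 0, 0, 0, 0, 0.2], [0, 0, 0, 0, 0, 0, 0.2], [0, 0, 0, 0, 0, 0, 0.2], [0, 0, 0, 0, 0, 0, 0.2]],
])

```text
clock: 21.62
tcp_pos: [0.5588, -0.0111, 0.0466]
orientation: [0.708, -0.013, 0.706, 0.012]
wrist_force: [-8.8, 0.8, 25.8]
finger_gap: 0.0387
```

drive_tool([
  [[-0.3, 0, 0, 0, 0, 0, 0.6], [0, 0, 0, 0, 0, 0, 0.6], [0, 0, 0, 0, 0, 0, 0.6], [-2, 0, 0, 0, 0, 0, 0.6], [-3, 0, 0, 0, 0, 0, 0.6]],
])

```text
clock: 22.03
tcp_pos: [0.5554, -0.0104, 0.0927]
orientation: [0.704, -0.012, 0.71, 0.013]
wrist_force: [0.2, 0.4, 0.5]
finger_gap: 0.0511
```

drive_tool([
  [[0, 0, 0, 0, 0, 0, 0], [0, 0, 0, 0, 0, 0, 0], [0, 0, 0, 0, 0, 0, 0], [0, 0, 0, 0, 0, 0, 0], [0, 0, 0, 0, 0, 0, 0]],
])

```text
clock: 22.45
tcp_pos: [0.5574, -0.0107, 0.0945]
orientation: [0.706, -0.012, 0.708, 0.013]
wrist_force: [0.1, 0.2, -0.6]
finger_gap: 0.0003
```

```bash
python3 - <<'E'
from h import *
goal(b2w(.0455,.0265,.06),.037)
s,im=shot("wrist","w16");
a=cv2.convertScaleAbs(im,alpha=1.6);cv2.imwrite("pics/w16b.png",a)
E
```

```text
t 22.4 tcp [ 0.5574 -0.0107  0.0945] F [ 0.1  0.2 -0.6] gap 0.0003 | shift cm [3.45 0.12 0.02] turn [-0.1 -0.1 -0. ] | after-turn shift [3.45 0.12 0.01]
```

View pics/w16b.png

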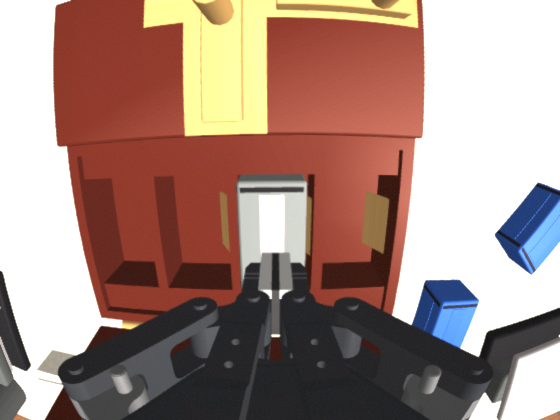

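drive_tool([
  [[1, 0.1, 0, 0, 0, 0, 0], [1, 0, 0, 0, 0, 0, 0], [1, 0, 0, 0, 0, 0, 0], [0.6, 0, 0, 0, 0, 0, 0], [0.4, 0, 0, 0, 0, 0, 0]],
])

```text
clock: 22.92
tcp_pos: [0.5575, -0.0096, 0.0543]
orientation: [0.706, -0.012, 0.708, 0.013]
wrist_force: [-1.3, 0.8, 3.2]
finger_gap: -0.0003
```

drive_tool([
  [[0.4, 0, 0, 0, 0, 0, 0], [0.3, 0, 0, 0, 0, 0, 0], [0.2, 0, 0, 0, 0, 0, 0], [0, 0, 0, 0, 0, 0, 0], [0, 0, 0, 0, 0, 0, 0]],
])

```text
clock: 23.33
tcp_pos: [0.5582, -0.0096, 0.0481]
orientation: [0.707, -0.013, 0.707, 0.013]
wrist_force: [-4.6, 0.7, 9.8]
finger_gap: -0.0002
```

drive_tool([
  [[0.2, 0, 0, 0, 0, 0, 0], [0.1, 0, 0, 0, 0, 0, 0], [0, 0, 0, 0, 0, 0, 0], [0, 0, 0, 0, 0, 0, 0], [0, 0, 0, 0, 0, 0, 0]],
])

```text
clock: 23.75
tcp_pos: [0.5583, -0.0096, 0.0479]
orientation: [0.708, -0.013, 0.706, 0.012]
wrist_force: [-10.7, 2.0, 29.8]
finger_gap: 0.0005
```

drive_tool([
  [[-1, 0, 0, 0, 0, 0, 0], [-3, 0, 0, 0, 0, 0, 0.3], [-3.5, 0, 0, 0, 0, 0, 0.6], [-3.5, 0, -1, 0, 0, 0, 0.8], [-3.5, 0, -2, 0, 0, 0, 1]],
])

```text
clock: 24.17
tcp_pos: [0.5297, -0.0112, 0.1902]
orientation: [0.708, -0.013, 0.706, 0.012]
wrist_force: [0.6, -0.5, -0.1]
finger_gap: 0.0484
```

drive_tool([
  [[-1, 1, -3, 0, 0, 0, 1], [0, 2, -3, 0, 0, 0, 1], [0, 2, -1, 0, 0, 0, 1], [0, 0, 0, 0, 0, 0, 1], [0, 0, 0, 0, 0, 0, 1]],
])

```text
clock: 24.58
tcp_pos: [0.4564, 0.0371, 0.1994]
orientation: [0.708, -0.013, 0.706, 0.013]
wrist_force: [0.9, -0.5, 0.4]
finger_gap: 0.0854
```

```bash
python3 - <<'E'
from h import *
s,im=shot("wrist","w17");
a=cv2.convertScaleAbs(im,alpha=1.6);cv2.imwrite("pics/w17b.png",a)
s,im=shot("top","top5");crop(im,70,350,130,270,2.8,"top5c");goal([.5783,.3596,.2],np.radians(70.9))
E
```

```text
t 24.7 tcp [0.4575 0.0363 0.199 ] F [ 0.4 -0.2 -0.5] gap 0.0853 | shift cm [-0.1  31.88 13.22] turn [-68.9   0.    0.1] | after-turn shift [-0.1  -0.84 34.5 ]
```

View pics/w17b.png

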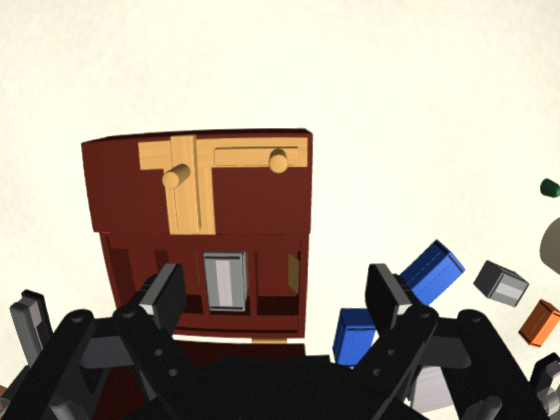

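View pics/top5c.png

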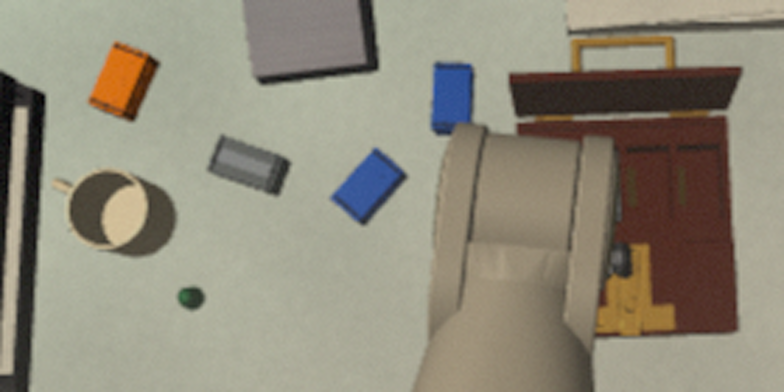

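drive_tool([
  [[0, 3.4, 1.4, 0, 0, 0, 1], [0, 3.4, 1.4, 0, 0, 0, 1], [0, 3.4, 1.4, 0, 0, 0, 1], [0, 3.4, 1.4, 0, 0, 0, 1], [0, 3.4, 1.4, 0, 0, 0, 1]],
])

```text
clock: 25.1
tcp_pos: [0.5222, 0.21, 0.1982]
orientation: [0.707, -0.012, 0.707, 0.012]
wrist_force: [0.6, 0.0, 0.1]
finger_gap: 0.0856
```

drive_tool([
  [[0, 3.4, 1.4, 0, 0, 0, 1], [0, 3.4, 1.4, 0, 0, 0, 1], [0, 3.4, 1.4, 0, 0, 0, 1], [0, 3.4, 1.4, 0, 0, 0, 1], [0, 1.2, 0.6, 0, 0, 0, 1]],
])

```text
clock: 25.52
tcp_pos: [0.5793, 0.363, 0.1968]
orientation: [0.707, -0.013, 0.707, 0.014]
wrist_force: [-0.4, -0.7, 0.5]
finger_gap: 0.0853
```

drive_tool([
  [[0, 0, 0, -7, 0, 0, 1], [0, 0, 0, -7, 0, 0, 1], [0, 0, 0, -7, 0, 0, 1], [0, 0, 0, -7, 0, 0, 1], [0, 0, 0, -7, 0, 0, 1]],
])

```text
clock: 25.93
tcp_pos: [0.5786, 0.3587, 0.1974]
orientation: [0.67, -0.226, 0.67, 0.226]
wrist_force: [-0.0, -0.1, 0.2]
finger_gap: 0.0855
```

drive_tool([
  [[0, 0, 0, -7, 0, 0, 1], [0, 0, 0, -7, 0, 0, 1], [0, 0, 0, -7, 0, 0, 1], [0, 0, 0, -7, 0, 0, 1], [0, 0, 0, -6, 0, 0, 1]],
])

```text
clock: 26.35
tcp_pos: [0.5786, 0.3585, 0.1976]
orientation: [0.574, -0.412, 0.575, 0.412]
wrist_force: [0.5, 0.5, -0.2]
finger_gap: 0.0852
```

drive_tool([
  [[0, 0, -1.5, 0, 0, 0, 1], [0, 0, -1.5, 0, 0, 0, 1], [0, 0, 0, 0, 0, 0, 1], [0, 0, 0, 0, 0, 0, 1], [0, 0, 0, 0, 0, 0, 1]],
])

```text
clock: 26.77
tcp_pos: [0.5685, 0.3307, 0.1983]
orientation: [0.576, -0.41, 0.576, 0.411]
wrist_force: [0.2, -0.3, 0.3]
finger_gap: 0.0853
```

```bash
python3 - <<'E'
from h import *
s,im=shot("wrist","w18");goal([.5783,.3596,.2],np.radians(70.9))
E
```

```text
t 26.8 tcp [0.5683 0.331  0.1984] F [-0.1 -0.8 -0.4] gap 0.0855 | shift cm [-0.16 -0.01  3.03] turn [0.1 0.  0. ] | after-turn shift [-0.16 -0.    3.03]
```

View pics/w18.png

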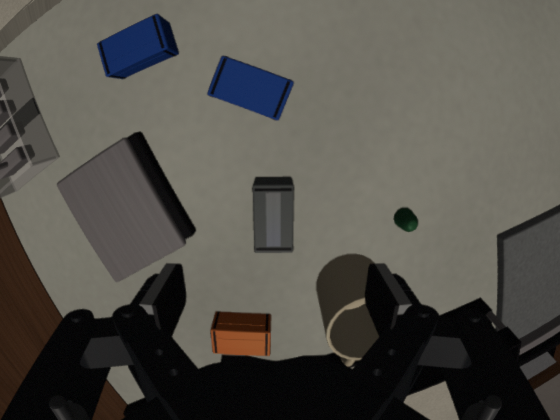

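```bash
python3 - <<'E'
from h import *
s=env.get_state();A=rot(s)
ps=[wcast(s,p,.04) for p in [(253,188),(294,188),(293,250),(254,250)]];c=np.mean(ps,0)
d=(ps[2]+ps[3]-ps[0]-ps[1])/2;print(c,np.linalg.norm(d),np.degrees(np.arctan2(d[1],d[0])),np.linalg.norm(ps[0]-ps[1]))
goal([c[0],c[1],.022],np.arctan2(d[1],d[0]))
for px,z in (((355,330),.095),((273,333),.03),((250,88),.04)):
    print("rel tool cm",(A.T@(wcast(s,px,z)-c)*100).round(1))
mg=cast("top",(112,206),.05);print("mug top",mg,(A.T@(mg-c)*100).round(1))
E
```

```text
[0.5791 0.3593 0.04  ] 0.06471763932538718 70.90083024844398 0.03907148293667094
t 26.8 tcp [0.5683 0.331  0.1984] F [-0.1 -0.8 -0.4] gap 0.0855 | shift cm [17.64 -0.1   3.03] turn [0.1 0.  0. ] | after-turn shift [17.64 -0.09  3.03]
rel tool cm [-5.5  7.9  9.5]
rel tool cm [ 1.  -0.1 14.9]
rel tool cm [ -0.   -2.1 -12.6]
mug top [0.5227 0.4841 0.05  ] [-1.   9.4 10. ]
```

drive_tool([
  [[3, -0.1, 1, 0, 0, 0, 0.75], [3.5, 0, 1, 0, 0, 0, 0.75], [3.5, 0, 1, 0, 0, 0, 0.75], [3.5, 0, 0.2, 0, 0, 0, 0.75], [2, 0, 0, 0, 0, 0, 0.75]],
])

```text
clock: 27.23
tcp_pos: [0.5773, 0.3611, 0.039]
orientation: [0.574, -0.411, 0.577, 0.411]
wrist_force: [0.3, -0.7, -0.2]
finger_gap: 0.0644
```

drive_tool([
  [[1.5, 0, 0, 0, 0, 0, 0.75], [0.7, 0, 0, 0, 0, 0, 0.75], [0, 0, 0, 0, 0, 0, 0.3], [0, 0, 0, 0, 0, 0, 0.2], [0, 0, 0, 0, 0, 0, 0.2]],
])

```text
clock: 27.65
tcp_pos: [0.58, 0.3613, 0.0234]
orientation: [0.576, -0.411, 0.575, 0.411]
wrist_force: [-0.2, -0.4, -1.0]
finger_gap: 0.0388
```

drive_tool([
  [[0, 0, 0, 0, 0, 0, 0.2], [0, 0, 0, 0, 0, 0, 0.2], [0, 0, 0, 0, 0, 0, 0.2], [0, 0, 0, 0, 0, 0, 0.2], [0, 0, 0, 0, 0, 0, 0.2]],
])

```text
clock: 28.07
tcp_pos: [0.5792, 0.3608, 0.0225]
orientation: [0.576, -0.411, 0.575, 0.411]
wrist_force: [0.4, -0.3, 2.0]
finger_gap: 0.0389
```

```bash
python3 - <<'E'
from h import *
s,im=shot("wrist","w19");goal([.5791,.3593,.022],np.radians(70.9))
E
```

```text
t 28.1 tcp [0.5792 0.3608 0.0225] F [-0.3 -0.4  2.3] gap 0.0387 | shift cm [ 0.05 -0.04 -0.14] turn [0.1 0.  0. ] | after-turn shift [ 0.05 -0.04 -0.14]
```

View pics/w19.png

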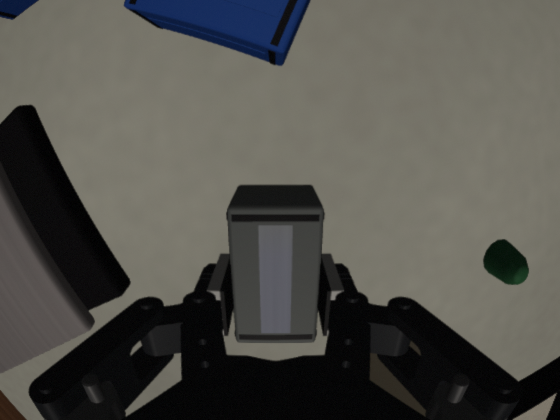

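drive_tool([
  [[-1, 0, 0, 0, 0, 0, 0.2], [-3, 0, 0, 0, 0, 0, 0.2], [-4, 0, 0, 0, 0, 0, 0.2], [-4, 0, 0, 0, 0, 0, 0.2], [-4, 0, 0, 0, 0, 0, 0.2]],
])

```text
clock: 28.53
tcp_pos: [0.5783, 0.3604, 0.1839]
orientation: [0.575, -0.411, 0.576, 0.411]
wrist_force: [1.2, 0.6, -1.2]
finger_gap: 0.0391
```

drive_tool([
  [[-1, 0, 0, 7, 0, 0, 0.2], [0, 0, 0, 7, 0, 0, 0.2], [0, 0, 0, 7, 0, 0, 0.2], [0, 0, 0, 7, 0, 0, 0.2], [0, 0, 0, 7, 0, 0, 0.2]],
])

```text
clock: 28.95
tcp_pos: [0.5788, 0.3606, 0.1927]
orientation: [0.673, -0.217, 0.673, 0.217]
wrist_force: [-0.2, -0.4, -1.5]
finger_gap: 0.0387
```

drive_tool([
  [[-1, 0, 0, 7, 0, 0, 0.2], [0, 0, 0, 7, 0, 0, 0.2], [0, 0, 0, 7, 0, 0, 0.2], [0, 0, 0, 7, 0, 0, 0.2], [0, 0, 0, 6, 0, 0, 0.2]],
])

```text
clock: 29.37
tcp_pos: [0.5787, 0.3606, 0.2025]
orientation: [0.707, -0.01, 0.707, 0.01]
wrist_force: [-0.4, 0.2, -1.1]
finger_gap: 0.0388
```

```bash
python3 - <<'E'
from h import *
s,im=shot("wrist","w20");goal(b2w(.0475,-.0275,.2),.037)
E
```

```text
t 29.4 tcp [0.5787 0.3606 0.2024] F [-0.7  0.6 -1.4] gap 0.0390 | shift cm [  0.24 -42.33  -2.82] turn [-0.7  0.   0. ] | after-turn shift [  0.24 -42.3   -3.3 ]
```

View pics/w20.png

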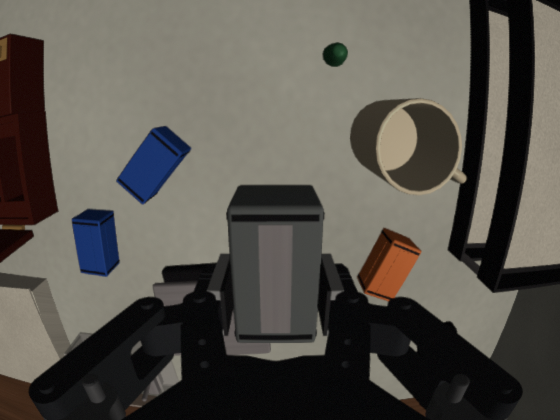

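drive_tool([
  [[0, -3.8, -1.5, -0.7, 0, 0, 0.2], [0, -3.8, -1.5, 0, 0, 0, 0.2], [0, -3.8, -0.8, 0, 0, 0, 0.2], [0, -3.8, 0, 0, 0, 0, 0.2], [0, -3.8, 0, 0, 0, 0, 0.2]],
])

```text
clock: 29.83
tcp_pos: [0.5485, 0.1679, 0.2026]
orientation: [0.707, -0.018, 0.707, 0.018]
wrist_force: [0.7, -0.2, -0.3]
finger_gap: 0.0388
```

drive_tool([
  [[0, -3.8, 0, 0, 0, 0, 0.2], [0, -3.8, 0, 0, 0, 0, 0.2], [0, -3.8, 0, 0, 0, 0, 0.2], [0, -3.8, 0, 0, 0, 0, 0.2], [0, -3.8, 0, 0, 0, 0, 0.2]],
])

```text
clock: 30.25
tcp_pos: [0.5582, -0.0223, 0.2026]
orientation: [0.707, -0.018, 0.707, 0.018]
wrist_force: [0.8, 0.3, -0.9]
finger_gap: 0.0387
```

drive_tool([
  [[1, -3, 0.2, 0, 0, 0, 0.2], [2, -1.5, 0.3, 0, 0, 0, 0.2], [2, 0, 0, 0, 0, 0, 0.2], [2, 0, 0, 0, 0, 0, 0.2], [0, 0, 0, 0, 0, 0, 0.2]],
])

```text
clock: 30.67
tcp_pos: [0.5629, -0.0653, 0.1283]
orientation: [0.705, -0.016, 0.709, 0.018]
wrist_force: [-1.3, 1.0, -1.6]
finger_gap: 0.0385
```

```bash
python3 - <<'E'
from h import *
goal(b2w(.0475,-.0275,.046),.037)
s,im=shot("wrist","w21");a=cv2.convertScaleAbs(im,alpha=1.6);cv2.imwrite("pics/w21b.png",a)
E
```

```text
t 30.7 tcp [ 0.5629 -0.0653  0.1283] F [-1.3  1.  -1.6] gap 0.0385 | shift cm [ 8.23  0.19 -0.09] turn [ 0.6 -0.4 -0.1] | after-turn shift [ 8.23  0.21 -0.14]
```

View pics/w21b.png

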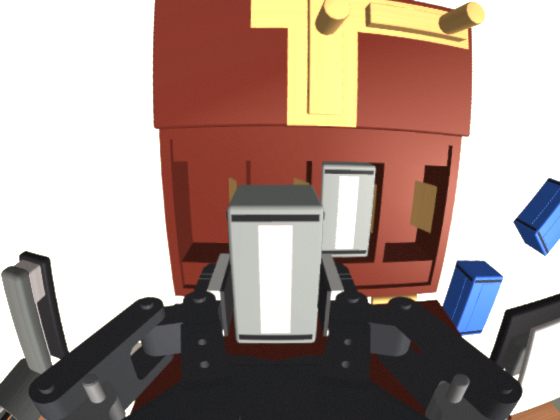

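drive_tool([
  [[1.5, 0.1, 0, 0.6, 0, 0, 0.2], [1.5, 0, 0, 0, 0, 0, 0.2], [0.8, 0, 0, 0, 0, 0, 0.2], [0, 0, 0, 0, 0, 0, 0.2], [0, 0, 0, 0, 0, 0, 0.2]],
])

```text
clock: 31.13
tcp_pos: [0.5659, -0.064, 0.0948]
orientation: [0.707, -0.014, 0.707, 0.013]
wrist_force: [0.2, 0.0, -0.1]
finger_gap: 0.0388
```

```bash
python3 - <<'E'
from h import *
goal(b2w(.0475,-.0275,.046),.037)
s,im=shot("wrist","w22");a=cv2.convertScaleAbs(im,alpha=1.6);cv2.imwrite("pics/w22b.png",a)
E
```

```text
t 31.1 tcp [ 0.5659 -0.064   0.0948] F [ 0.2  0.  -0.1] gap 0.0388 | shift cm [ 4.88  0.09 -0.45] turn [0.1 0.  0. ] | after-turn shift [ 4.88  0.09 -0.45]
```

View pics/w22b.png

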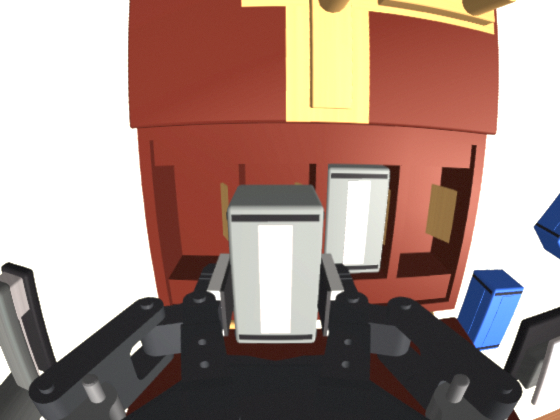

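Aligned over the third bay, but 4.5 mm too far in +x. I'll correct that and descend.

drive_tool([
  [[0.5, 0.1, -0.4, 0, 0, 0, 0.2], [1, 0, 0, 0, 0, 0, 0.2], [0.5, 0, 0, 0, 0, 0, 0.2], [0, 0, 0, 0, 0, 0, 0.2], [0, 0, 0, 0, 0, 0, 0.2]],
])

```text
clock: 31.6
tcp_pos: [0.561, -0.0633, 0.0732]
orientation: [0.706, -0.013, 0.707, 0.013]
wrist_force: [-0.5, -0.2, -0.1]
finger_gap: 0.0389
```

```bash
python3 - <<'E'
from h import *
goal(b2w(.0475,-.0275,.046),.037)
E
```

```text
t 31.6 tcp [ 0.561  -0.0633  0.0732] F [-0.5 -0.2 -0.1] gap 0.0389 | shift cm [ 2.72 -0.01  0.04] turn [ 0.  -0.1 -0. ] | after-turn shift [ 2.72 -0.01  0.04]
```

drive_tool([
  [[0.5, 0, 0, 0, 0, 0, 0.2], [0.5, 0, 0, 0, 0, 0, 0.2], [0.5, 0, 0, 0, 0, 0, 0.2], [0.3, 0, 0, 0, 0, 0, 0.2], [0, 0, 0, 0, 0, 0, 0.2]],
])

```text
clock: 32.02
tcp_pos: [0.5609, -0.0632, 0.0548]
orientation: [0.706, -0.013, 0.708, 0.013]
wrist_force: [0.2, -0.5, -0.9]
finger_gap: 0.0388
```

drive_tool([
  [[0.3, 0, 0, 0, 0, 0, 0.2], [0.3, 0, 0, 0, 0, 0, 0.2], [0.3, 0, 0, 0, 0, 0, 0.2], [0, 0, 0, 0, 0, 0, 0.2], [0, 0, 0, 0, 0, 0, 0.2]],
])

```text
clock: 32.43
tcp_pos: [0.562, -0.064, 0.0469]
orientation: [0.707, -0.013, 0.707, 0.013]
wrist_force: [1.1, -2.1, -2.1]
finger_gap: 0.0392
```

drive_tool([
  [[0, 0, 0, 0, 0, 0, 0.6], [0, 0, 0, 0, 0, 0, 0.6], [0, 0, 0, 0, 0, 0, 0.6], [-2, 0, 0, 0, 0, 0, 0.6], [-3, 0, 0, 0, 0, 0, 0.6]],
])

```text
clock: 32.85
tcp_pos: [0.5588, -0.0625, 0.0944]
orientation: [0.705, -0.012, 0.709, 0.014]
wrist_force: [0.1, 0.1, -0.5]
finger_gap: 0.0509
```

drive_tool([
  [[0, 0, -0.3, 0, 0, 0, 0], [0, 0, 0, 0, 0, 0, 0], [0, 0, 0, 0, 0, 0, 0], [0, 0, 0, 0, 0, 0, 0], [0, 0, 0, 0, 0, 0, 0]],
])

```text
clock: 33.27
tcp_pos: [0.5578, -0.0632, 0.0958]
orientation: [0.706, -0.013, 0.708, 0.013]
wrist_force: [-0.1, 0.5, -0.4]
finger_gap: 0.0002
```

```bash
python3 - <<'E'
from h import *
goal(b2w(.0455,-.0265,.056),.037)
s,im=shot("wrist","w23");a=cv2.convertScaleAbs(im,alpha=1.6);cv2.imwrite("pics/w23b.png",a)
E
```

```text
t 33.3 tcp [ 0.5578 -0.0632  0.0958] F [-0.1  0.5 -0.4] gap 0.0002 | shift cm [3.97 0.08 0.17] turn [ 0.  -0.1 -0. ] | after-turn shift [3.98 0.08 0.16]
```

View pics/w23b.png

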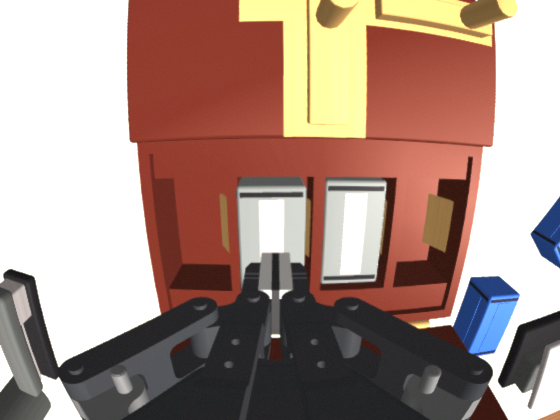

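Both are in their bays, and the second (left, at about (270,215)) still stands proud. I'll press it down.

drive_tool([
  [[1, 0.1, 0.2, 0, 0, 0, 0], [1, 0, 0, 0, 0, 0, 0], [1, 0, 0, 0, 0, 0, 0], [0.6, 0, 0, 0, 0, 0, 0], [0.5, 0, 0, 0, 0, 0, 0]],
])

```text
clock: 33.73
tcp_pos: [0.5598, -0.0622, 0.0544]
orientation: [0.706, -0.013, 0.708, 0.013]
wrist_force: [-0.4, 0.9, 3.5]
finger_gap: 0.0002
```

drive_tool([
  [[0.4, 0, 0, 0, 0, 0, 0], [0.3, 0, 0, 0, 0, 0, 0], [0.3, 0, 0, 0, 0, 0, 0], [0, 0, 0, 0, 0, 0, 0], [0, 0, 0, 0, 0, 0, 0]],
])

```text
clock: 34.15
tcp_pos: [0.5604, -0.0622, 0.048]
orientation: [0.707, -0.013, 0.707, 0.013]
wrist_force: [-5.6, 2.6, 16.2]
finger_gap: 0.0
```

drive_tool([
  [[0.1, 0, 0, 0, 0, 0, 0], [0.1, 0, 0, 0, 0, 0, 0], [0, 0, 0, 0, 0, 0, 0], [0, 0, 0, 0, 0, 0, 0], [0, 0, 0, 0, 0, 0, 0]],
])

```text
clock: 34.57
tcp_pos: [0.5605, -0.0622, 0.0479]
orientation: [0.708, -0.013, 0.706, 0.013]
wrist_force: [-11.4, 3.4, 29.3]
finger_gap: 0.0004
```

drive_tool([
  [[-1, 0, 0, 0, 0, 0, 0], [-3, 0, 0, 0, 0, 0, 0], [-4, 0, 0, 0, 0, 0, 0.3], [-4, 0, -1, 0, 0, 0, 0.3], [-4, 0, -3, 0, 0, 0, 0.3]],
])

```text
clock: 34.98
tcp_pos: [0.5281, -0.0644, 0.1998]
orientation: [0.708, -0.014, 0.705, 0.013]
wrist_force: [0.9, -0.8, 0.5]
finger_gap: 0.0259
```

drive_tool([
  [[-3, 0, -4, 0, 0, 0, 0.3], [-1, 0, -4, 0, 0, 0, 0.3], [0, 0, 0, 0, 0, 0, 0.3], [0, 0, 0, 0, 0, 0, 0.3], [0, 0, 0, 0, 0, 0, 0.3]],
])

```text
clock: 35.4
tcp_pos: [0.4528, -0.0667, 0.2324]
orientation: [0.708, -0.013, 0.706, 0.013]
wrist_force: [0.9, -0.1, 0.4]
finger_gap: 0.0256
```

```bash
python3 - <<'E'
from h import *
s,im=shot("wrist","w24");print(s["tcp_pos"]);a=cv2.convertScaleAbs(im,alpha=1.4)
for y in (.0265,-.0265):
    q=np.array([wproj(s,b2w(.0455+a1,y+b1,.048)) for a1,b1 in((-.036,-.02),(-.036,.02),(.036,.02),(.036,-.02))]); print(q.round(0).tolist())
    cv2.polylines(a,[q.round().astype(int)],True,(0,255,0),1)
crop(a,70,350,120,350,2.8,"w24b")
s,im=shot("top","top6");s,im=shot("scene","s6");crop(im,180,460,110,280,2.8,"s6c")
E
```

```text
[ 0.4528 -0.0667  0.2324]
[[305.0, 247.0], [341.0, 246.0], [336.0, 300.0], [303.0, 301.0]]
[[257.0, 247.0], [293.0, 247.0], [292.0, 301.0], [259.0, 301.0]]
```

View pics/w24b.png

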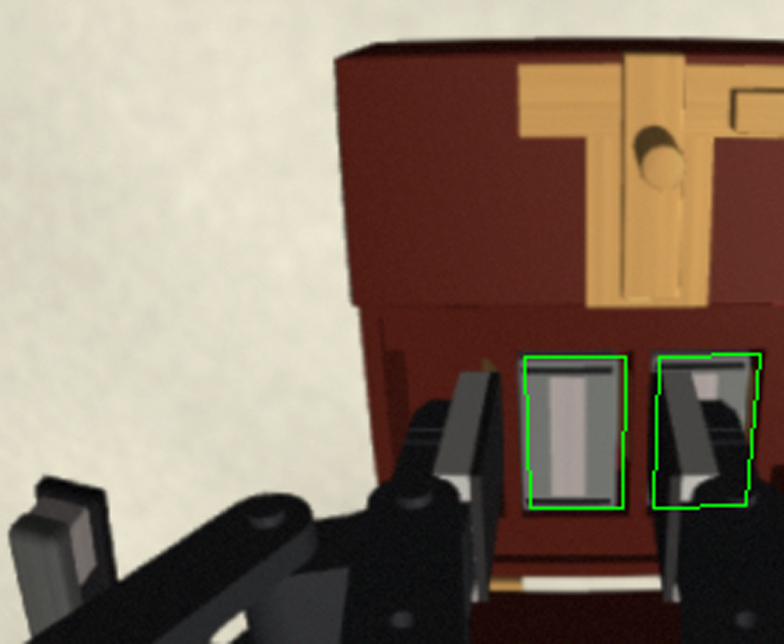

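View pics/s6c.png

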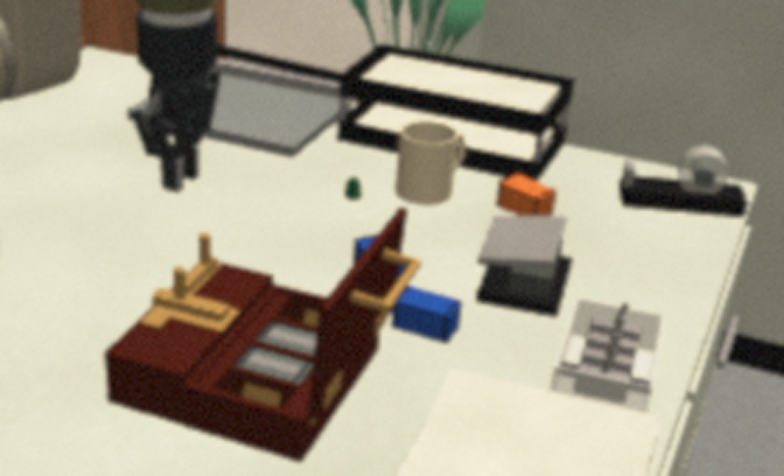

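View pics/top6.png

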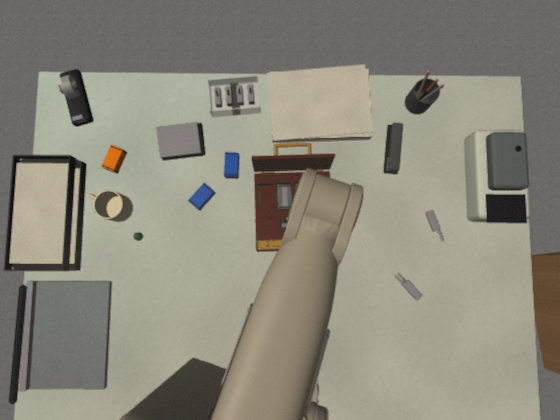

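drive_tool([
  [[-1.5, 0, 0, -7, 0, 0, 0.22], [-1.5, 0, 0, -7, 0, 0, 0.22], [-1, 0, 0, -7, 0, 0, 0.22], [-1, 0, 0, -7, 0, 0, 0.22], [0, 0, 0, -7, 0, 0, 0.22]],
])

```text
clock: 35.97
tcp_pos: [0.4539, -0.0668, 0.2832]
orientation: [0.67, -0.228, 0.669, 0.227]
wrist_force: [0.1, 0.4, 0.1]
finger_gap: 0.0184
```

drive_tool([
  [[0, 0, 0, -7, 0, 0, 0.22], [0, 0, 0, -7, 0, 0, 0.22], [0, 0, 0, -7, 0, 0, 0.22], [0, 0, 0, -7, 0, 0, 0.22], [0, 0, 0, -7, 0, 0, 0.22]],
])

```text
clock: 36.38
tcp_pos: [0.453, -0.0665, 0.2811]
orientation: [0.57, -0.418, 0.571, 0.419]
wrist_force: [-0.1, -0.0, -0.8]
finger_gap: 0.0187
```

drive_tool([
  [[0, 0, 0, -7, 0, 0, 0.22], [0, 0, 0, -7, 0, 0, 0.22], [0, 0, 0, -6, 0, 0, 0.22], [0, -2, 1, 0, 0, 0, 0.22], [0, -3, 1, 0, 0, 0, 0.22]],
])

```text
clock: 36.8
tcp_pos: [0.5012, -0.0446, 0.2818]
orientation: [0.49, -0.508, 0.491, 0.509]
wrist_force: [0.5, -0.1, -1.0]
finger_gap: 0.0186
```

```bash
python3 - <<'E'
from h import *
goal([.679,-.0319,.26],.037+np.pi/2)
E
```

```text
t 36.8 tcp [ 0.5012 -0.0446  0.2818] F [ 0.5 -0.1 -1. ] gap 0.0186 | shift cm [  2.14 -17.82   0.63] turn [-0.1  0.  -0.1] | after-turn shift [  2.18 -17.81   0.61]
```

drive_tool([
  [[0, -3.6, 0.2, 0, 0, 0, 0.3], [0, -3.6, 0.2, 0, 0, 0, 0.3], [0, -3.6, 0, 0, 0, 0, 0.3], [0, -3.6, 0, 0, 0, 0, 0.3], [0, -3, 0, 0, 0, 0, 0.3]],
])

```text
clock: 37.22
tcp_pos: [0.678, -0.0336, 0.2797]
orientation: [0.49, -0.509, 0.491, 0.51]
wrist_force: [0.9, 0.8, -0.2]
finger_gap: 0.0253
```

drive_tool([
  [[1, 0, 0, 0, 0, 0, 0.3], [1, 0, 0, 0, 0, 0, 0.3], [0, 0, 0, 0, 0, 0, 0.3], [0, 0, 0, 0, 0, 0, 0.3], [0, 0, 0, 0, 0, 0, 0.3]],
])

```text
clock: 37.63
tcp_pos: [0.6753, -0.034, 0.2619]
orientation: [0.49, -0.509, 0.491, 0.509]
wrist_force: [-0.9, -0.1, -0.3]
finger_gap: 0.0254
```

```bash
python3 - <<'E'
from h import *
goal([.679,-.0319,.1512],.037+np.pi/2)
s,im=shot("wrist","w25");print([wproj(s,[*(b2w(.164,y,0)[:2]),.165]) for y in(-.045,0,.045)])
E
```

```text
t 37.6 tcp [ 0.6753 -0.034   0.2619] F [-0.9 -0.1 -0.3] gap 0.0254 | shift cm [11.07 -0.38  0.2 ] turn [ 0.  0. -0.] | after-turn shift [11.07 -0.38  0.2 ]
[array([272.2004, 154.5259]), array([272.3268, 212.4014]), array([272.49  , 264.2807])]
```

View pics/w25.png

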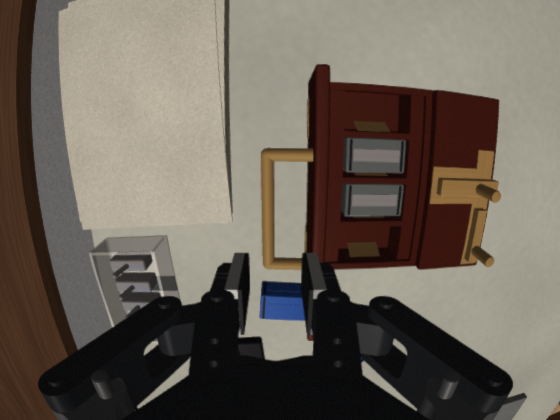

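drive_tool([
  [[2, -0.3, 0.1, 0, 0, 0, 0.26], [3, -0.2, 0.1, 0, 0, 0, 0.26], [3, 0, 0, 0, 0, 0, 0.26], [2, 0, 0, 0, 0, 0, 0.26], [0.5, 0, 0, 0, 0, 0, 0.26]],
], squeeze=40)

```text
clock: 38.1
tcp_pos: [0.678, -0.0317, 0.154]
orientation: [0.49, -0.508, 0.492, 0.511]
wrist_force: [-0.3, 0.6, -0.4]
finger_gap: 0.022
```

drive_tool([
  [[0.4, 0, 0, 0, 0, 0, 0.26], [0, 0, 0, 0, 0, 0, 0], [0, 0, 0, 0, 0, 0, 0], [0, 0, 0, 0, 0, 0, 0], [0, 0, 0, 0, 0, 0, 0]],
])

```text
clock: 38.52
tcp_pos: [0.6806, -0.0321, 0.1546]
orientation: [-0.491, 0.51, -0.49, -0.509]
wrist_force: [-1.2, -0.6, 0.5]
finger_gap: 0.0082
```

```bash
python3 - <<'E'
from h import *
goal([.679,-.0319,.1512],.037+np.pi/2)
s,im=shot("scene","s7");crop(im,180,350,110,280,3.5,"s7c")
E
```

```text
t 38.5 tcp [ 0.6806 -0.0321  0.1546] F [-1.2 -0.6  0.5] gap 0.0082 | shift cm [0.34 0.16 0.03] turn [ 0.  -0.   0.1] | after-turn shift [0.34 0.16 0.03]
```

View pics/s7c.png

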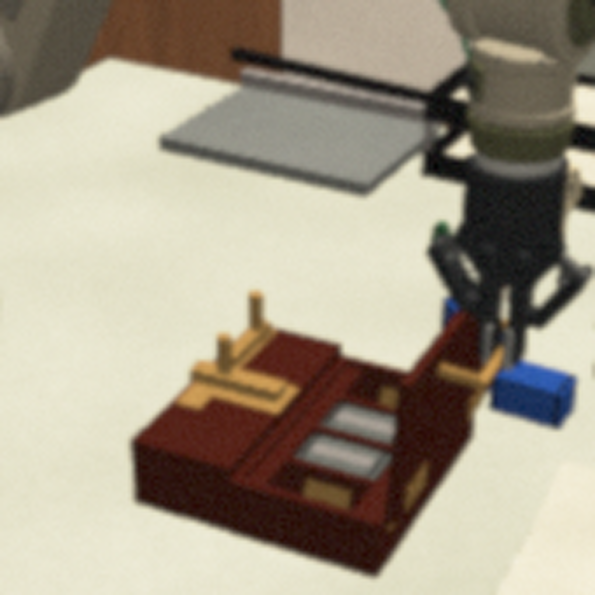

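drive_tool([
  [[-0.47, 1.19, 0, 0, 0, 0, 0], [-0.34, 1.24, 0, 0, 0, 0, 0], [-0.21, 1.26, 0, 0, 0, 0, 0], [-0.07, 1.28, 0, 0, 0, 0, 0], [0.07, 1.28, 0, 0, 0, 0, 0]],
])

```text
clock: 38.98
tcp_pos: [0.6215, -0.0346, 0.1673]
orientation: [-0.493, 0.512, -0.488, -0.506]
wrist_force: [2.3, 0.5, 12.4]
finger_gap: 0.0078
```

drive_tool([
  [[0.21, 1.26, 0, 0, 0, 0, 0], [0.34, 1.24, 0, 0, 0, 0, 0], [0.47, 1.19, 0, 0, 0, 0, 0], [0.6, 1.13, 0, 0, 0, 0, 0], [0.72, 1.06, 0, 0, 0, 0, 0]],
])

```text
clock: 39.4
tcp_pos: [0.5613, -0.0371, 0.1434]
orientation: [-0.492, 0.512, -0.489, -0.507]
wrist_force: [3.2, 0.0, 0.4]
finger_gap: 0.008
```

drive_tool([
  [[0.83, 0.98, 0, 0, 0, 0, 0], [0.93, 0.88, 0, 0, 0, 0, 0], [1.02, 0.78, 0, 0, 0, 0, 0], [1.1, 0.66, 0, 0, 0, 0, 0], [1.0, 0.45, 0, 0, 0, 0, 0]],
])

```text
clock: 39.82
tcp_pos: [0.5226, -0.0387, 0.093]
orientation: [-0.491, 0.511, -0.49, -0.508]
wrist_force: [-1.3, -0.8, 3.3]
finger_gap: 0.0081
```

```bash
python3 - <<'E'
from h import *
goal([.5213,-.0381,.0862],.037+np.pi/2)
s,im=shot("scene","s8");crop(im,180,350,110,280,3.5,"s8c")
E
```

```text
t 39.8 tcp [ 0.5226 -0.0387  0.093 ] F [-1.3 -0.8  3.3] gap 0.0081 | shift cm [0.68 0.13 0.06] turn [-0.  -0.1  0.2] | after-turn shift [0.68 0.12 0.06]
```

View pics/s8c.png

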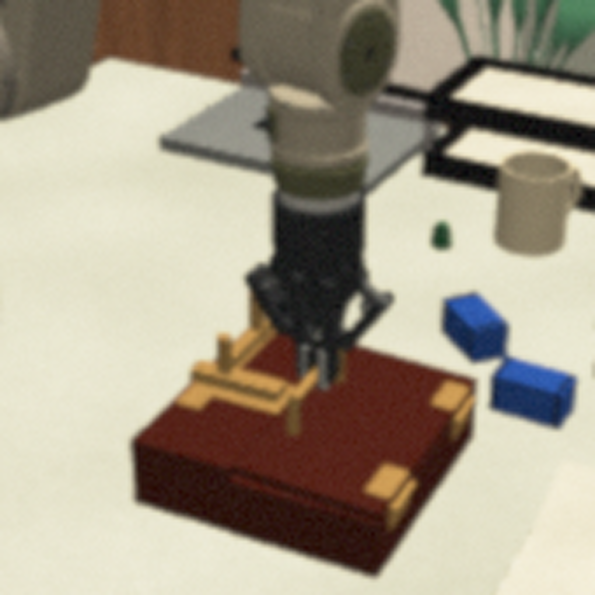

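drive_tool([
  [[0.3, 0.1, 0, 0, 0, 0, 0], [0.3, 0, 0, 0, 0, 0, 0], [0.1, 0, 0, 0, 0, 0, 0], [0, 0, 0, 0, 0, 0, 0], [0, 0, 0, 0, 0, 0, 0]],
])

```text
clock: 40.28
tcp_pos: [0.5208, -0.0387, 0.088]
orientation: [-0.491, 0.51, -0.491, -0.508]
wrist_force: [-9.3, -1.6, 24.4]
finger_gap: 0.0083
```

drive_tool([
  [[-0.3, 0, 0, 0, 0, 0, 0.3], [0, 0, 0, 0, 0, 0, 0.3], [0, 0, 0, 0, 0, 0, 0.3], [-2, 0, 0, 0, 0, 0, 0.3], [-4, 0, 0, 0, 0, 0, 0.4]],
])

```text
clock: 40.7
tcp_pos: [0.517, -0.0369, 0.143]
orientation: [0.489, -0.506, 0.492, 0.512]
wrist_force: [0.4, 0.3, 0.4]
finger_gap: 0.0339
```

drive_tool([
  [[-2, 0, 0, 7, 0, 0, 0.4], [0, 0, 0, 7, 0, 0, 0.4], [0, 0, 0, 7, 0, 0, 0.4], [0, 0, 0, 7, 0, 0, 0.4], [0, 0, 0, 7, 0, 0, 0.4]],
])

```text
clock: 41.12
tcp_pos: [0.5207, -0.0377, 0.167]
orientation: [0.622, -0.336, 0.622, 0.336]
wrist_force: [0.1, -0.5, 0.5]
finger_gap: 0.0341
```

drive_tool([
  [[0, 0, 0, 7, 0, 0, 0.4], [0, 0, 0, 7, 0, 0, 0.4], [0, 0, 0, 7, 0, 0, 0.4], [0, 0, 0, 7, 0, 0, 0.4], [0, 0, 0, 7, 0, 0, 0.4]],
])

```text
clock: 41.53
tcp_pos: [0.5206, -0.0377, 0.1667]
orientation: [0.694, -0.133, 0.695, 0.134]
wrist_force: [0.5, 0.5, 0.9]
finger_gap: 0.0343
```

drive_tool([
  [[0, 0, 0, 7, 0, 0, 0.4], [0, 0, 0, 7, 0, 0, 0.4], [0, 0, 0, 6, 0, 0, 0.4], [0, 0, -3, 0, 0, 0, 0.4], [0, 0, -3, 0, 0, 0, 0.4]],
])

```text
clock: 41.95
tcp_pos: [0.4609, -0.0401, 0.1663]
orientation: [0.707, -0.013, 0.707, 0.013]
wrist_force: [-0.3, 0.5, 0.2]
finger_gap: 0.0344
```

```bash
python3 - <<'E'
from h import *
goal([.4282,-.0418,.093],.037)
s,im=shot("wrist","w26");
E
```

```text
t 42.0 tcp [ 0.4609 -0.0401  0.1663] F [-0.3  0.5  0.2] gap 0.0344 | shift cm [ 7.33 -0.05 -3.27] turn [ 0. -0. -0.] | after-turn shift [ 7.33 -0.05 -3.28]
```

View pics/w26.png

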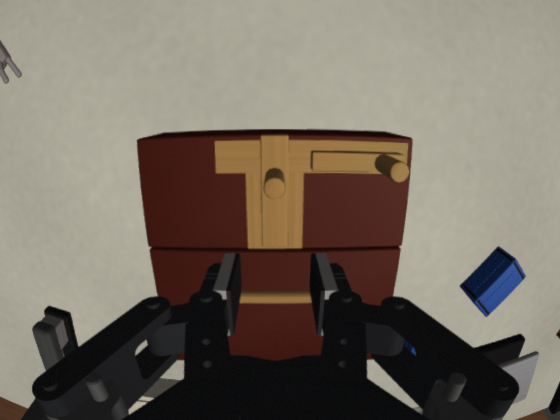

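Lid shut and the seam at row 246 looks level with the rail. Next I'll grip the bolt post.

drive_tool([
  [[1, -0.1, -1.6, 0, 0, 0, 0.4], [1.5, 0, -1.6, 0, 0, 0, 0.4], [2.4, 0, 0, 0, 0, 0, 0.4], [2.4, 0, 0, 0, 0, 0, 0.4], [0, 0, 0, 0, 0, 0, 0.4]],
])

```text
clock: 42.42
tcp_pos: [0.4256, -0.0414, 0.0906]
orientation: [0.705, -0.012, 0.709, 0.014]
wrist_force: [-0.2, -0.4, -0.1]
finger_gap: 0.0342
```

drive_tool([
  [[0, 0, 0, 0, 0, 0, 0], [0, 0, 0, 0, 0, 0, 0], [0, 0, 0, 0, 0, 0, 0], [0, 0, 0, 0, 0, 0, 0], [0, 0, 0, 0, 0, 0, 0]],
])

```text
clock: 42.83
tcp_pos: [0.4291, -0.042, 0.0949]
orientation: [0.707, -0.013, 0.707, 0.013]
wrist_force: [-0.4, 3.0, -0.9]
finger_gap: 0.0122
```

drive_tool([
  [[0, 0, 0.6, 0, 0, 0, 0], [0, 0, 0.6, 0, 0, 0, 0], [0, 0, 0.6, 0, 0, 0, 0], [0, 0, 0.6, 0, 0, 0, 0], [0, 0, 0.5, 0, 0, 0, 0]],
])

```text
clock: 43.25
tcp_pos: [0.4575, -0.0409, 0.0946]
orientation: [0.706, -0.013, 0.708, 0.013]
wrist_force: [-18.5, 2.8, 22.9]
finger_gap: 0.0127
```

drive_tool([
  [[0, 0, 0.3, 0, 0, 0, 0], [0, 0, 0, 0, 0, 0, 0], [0, 0, 0, 0, 0, 0, 0], [0, 0, 0, 0, 0, 0, 0], [0, 0, 0, 0, 0, 0, 0]],
])

```text
clock: 43.67
tcp_pos: [0.4573, -0.0409, 0.0947]
orientation: [0.705, -0.013, 0.709, 0.013]
wrist_force: [-14.4, 3.7, 17.1]
finger_gap: 0.0123
```

```bash
python3 - <<'E'
from h import *
goal([.4566,-.0403,.093],.037)
s,im=shot("wrist","w27");
E
```

```text
t 43.7 tcp [ 0.4573 -0.0409  0.0947] F [-14.4   3.7  17.1] gap 0.0123 | shift cm [ 0.17  0.06 -0.07] turn [ 0.  -0.4  0. ] | after-turn shift [ 0.17  0.06 -0.07]
```

View pics/w27.png

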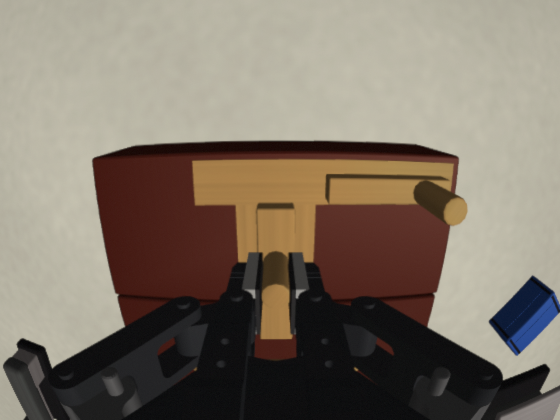

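Bolt home, against its stop. Next the keeper.

drive_tool([
  [[0, 0, -0.2, 0, 0, 0, 0.4], [0, 0, 0, 0, 0, 0, 0.4], [-1, 0, 0, 0, 0, 0, 0.4], [-3, 0, 0, 0, 0, 0, 0.4], [-2, 1, -0.5, 0, 0, 0, 0.4]],
])

```text
clock: 44.13
tcp_pos: [0.4555, -0.0331, 0.1556]
orientation: [0.708, -0.013, 0.706, 0.012]
wrist_force: [1.8, -0.3, 0.3]
finger_gap: 0.0344
```

drive_tool([
  [[0, 2.4, -1, 0, 0, 0, 0.4], [0, 2.4, -1, 0, 0, 0, 0.4], [0, 2.1, -0.8, 0, 0, 0, 0.4], [0, 0, 0, 0, 0, 0, 0.4], [0, 0, 0, 0, 0, 0, 0.4]],
])

```text
clock: 44.55
tcp_pos: [0.4236, 0.0368, 0.1545]
orientation: [0.708, -0.014, 0.706, 0.013]
wrist_force: [0.7, -0.6, -1.0]
finger_gap: 0.0346
```

```bash
python3 - <<'E'
from h import *
goal([.4212,.0384,.0935],.037)
s,im=shot("wrist","w28");
E
```

```text
t 44.5 tcp [0.4236 0.0368 0.1545] F [ 0.7 -0.6 -1. ] gap 0.0346 | shift cm [ 6.1   0.18 -0.24] turn [0.1 0.1 0.1] | after-turn shift [ 6.1   0.17 -0.23]
```

View pics/w28.png

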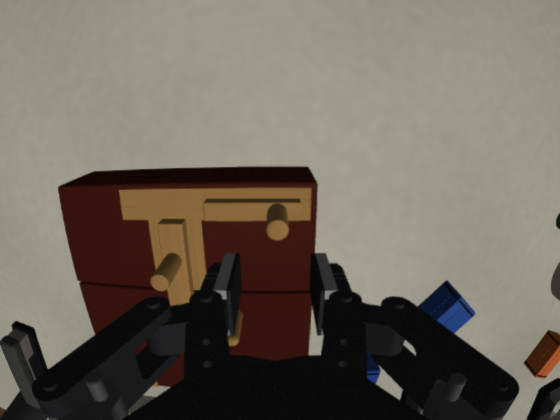

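Bolt post clear at (166,271), keeper post at (278,225), straight ahead. I'll grip it and slide it −y by 45 mm.

drive_tool([
  [[1.5, 0.1, -0.2, 0, 0, 0, 0.4], [2, 0, 0, 0, 0, 0, 0.4], [2.4, 0, 0, 0, 0, 0, 0.4], [0, 0, 0, 0, 0, 0, 0.4], [0, 0, 0, 0, 0, 0, 0]],
])

```text
clock: 45.02
tcp_pos: [0.4203, 0.0367, 0.0945]
orientation: [0.706, -0.013, 0.708, 0.013]
wrist_force: [-0.4, 0.6, -0.2]
finger_gap: 0.0234
```

drive_tool([
  [[0, 0, 0, 0, 0, 0, 0], [0, 0, 0, 0, 0, 0, 0], [0, 0, 0, 0, 0, 0, 0], [0, 0, 0, 0, 0, 0, 0], [0, 0, 0, 0, 0, 0, 0]],
])

```text
clock: 45.43
tcp_pos: [0.4213, 0.0371, 0.0958]
orientation: [0.708, -0.013, 0.706, 0.013]
wrist_force: [1.0, -1.0, -0.9]
finger_gap: 0.0122
```

drive_tool([
  [[0, -0.9, 0, 0, 0, 0, 0], [0, -0.9, 0, 0, 0, 0, 0], [0, -0.9, 0, 0, 0, 0, 0], [0, -0.9, 0, 0, 0, 0, 0], [0, -0.6, 0, 0, 0, 0, 0]],
])

```text
clock: 45.85
tcp_pos: [0.4231, -0.0059, 0.0958]
orientation: [0.708, -0.013, 0.706, 0.013]
wrist_force: [1.2, 1.5, 3.0]
finger_gap: 0.0119
```

drive_tool([
  [[0, -0.3, 0, 0, 0, 0, 0], [0, -0.2, 0, 0, 0, 0, 0], [0, 0, 0, 0, 0, 0, 0], [0, 0, 0, 0, 0, 0, 0], [0, 0, 0, 0, 0, 0, 0]],
])

```text
clock: 46.27
tcp_pos: [0.4231, -0.0075, 0.0958]
orientation: [0.708, -0.011, 0.706, 0.015]
wrist_force: [1.9, 12.1, 5.2]
finger_gap: 0.0125
```

```bash
python3 - <<'E'
from h import *
goal([.4212,.0384,.0935],.037)
s,im=shot("wrist","w29");
E
```

```text
t 46.3 tcp [ 0.4231 -0.0075  0.0958] F [ 1.9 12.1  5.2] gap 0.0125 | shift cm [ 0.25  4.6  -0.01] turn [ 0.1  0.1 -0.3] | after-turn shift [ 0.23  4.6  -0.02]
```

View pics/w29.png

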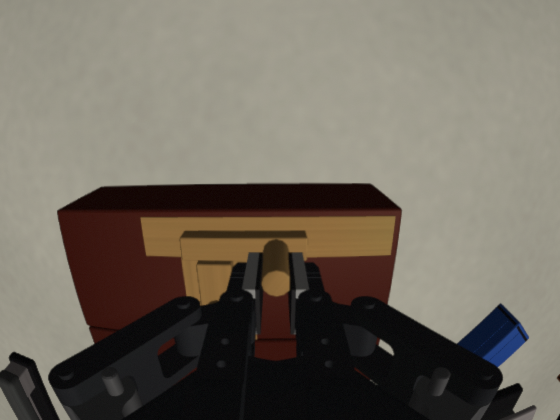

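The keeper is home: it moved 45 mm and the stop resists. I'll release, retreat and check.

drive_tool([
  [[0, 0.2, 0, 0, 0, 0, 0.4], [0, 0, 0, 0, 0, 0, 0.4], [-1, 0, 0, 0, 0, 0, 0.4], [-3, 0, 0, 0, 0, 0, 0.4], [-4, 0, 0, 0, 0, 0, 0.5]],
])

```text
clock: 46.73
tcp_pos: [0.4192, -0.0077, 0.1733]
orientation: [0.704, -0.013, 0.71, 0.013]
wrist_force: [1.1, 0.6, 0.1]
finger_gap: 0.0425
```

drive_tool([
  [[-4, 2, 0, 0, 0, 0, 1], [-3, 3.5, 0, 0, 0, 0, 1], [0, 3.5, 0, 0, 0, 0, 1], [0, 3.5, 0, 0, 0, 0, 1], [0, 0, 0, 0, 0, 0, 1]],
])

```text
clock: 47.15
tcp_pos: [0.4173, 0.1164, 0.2401]
orientation: [0.707, -0.015, 0.707, 0.015]
wrist_force: [-0.5, -0.9, -0.0]
finger_gap: 0.0852
```

drive_tool([
  [[0, 0, 0, 0, 0, 0, 1], [0, 0, 0, 0, 0, 0, 1], [0, 0, 0, 0, 0, 0, 1], [0, 0, 0, 0, 0, 0, 1], [0, 0, 0, 0, 0, 0, 1]],
])

```text
clock: 47.57
tcp_pos: [0.4179, 0.1115, 0.2394]
orientation: [0.707, -0.012, 0.707, 0.012]
wrist_force: [0.7, -0.2, -0.1]
finger_gap: 0.0852
```

```bash
python3 - <<'E'
from h import *
s,im=shot("wrist","w30");print(s["tcp_pos"],s["clock"])
s,im=shot("top","top7");a=cv2.imread("pics/top0.png")
k=lambda i:cv2.resize(i[150:260,240:345],None,fx=3.6,fy=3.6,interpolation=cv2.INTER_CUBIC)
cv2.imwrite("pics/cmp.png",np.hstack([k(a),k(im)]))
s,im=shot("scene","s9");crop(im,180,350,130,280,3.8,"s9c")
E
```

```text
[0.4179 0.1115 0.2394] 47.5667
```

View pics/cmp.png

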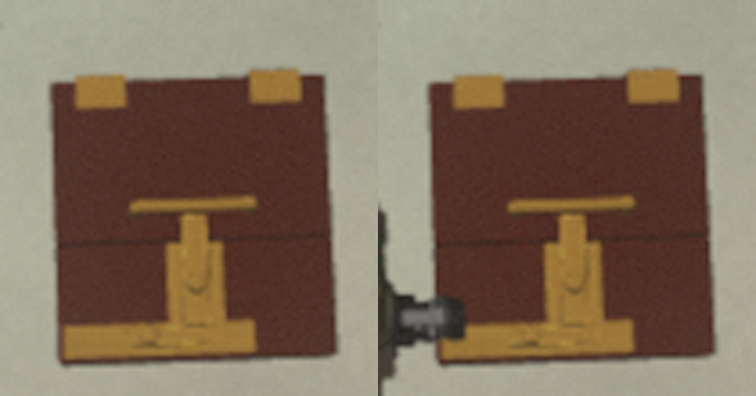

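View pics/s9c.png

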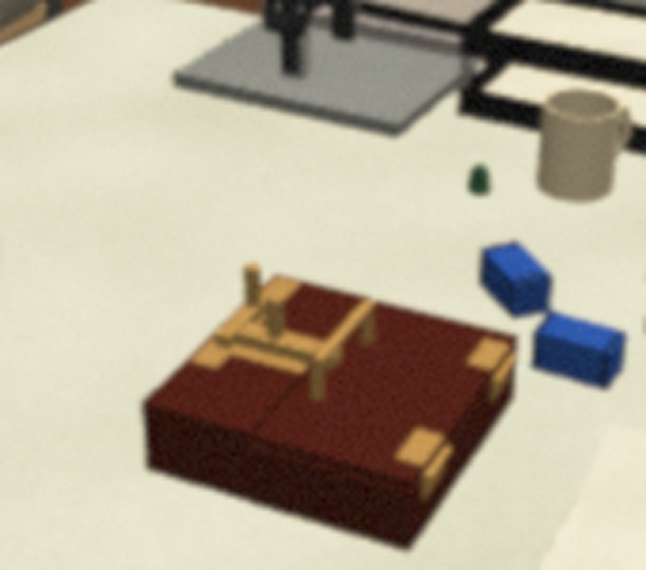

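View pics/w30.png

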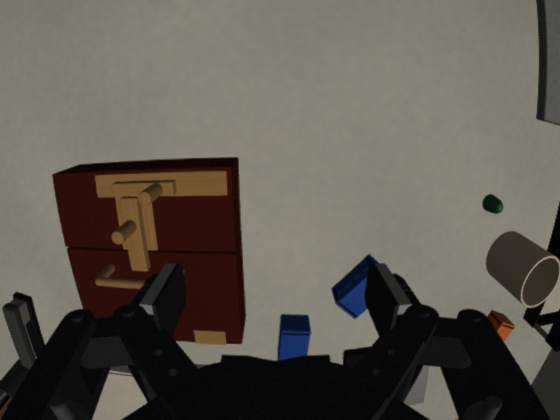

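View pics/top7.png

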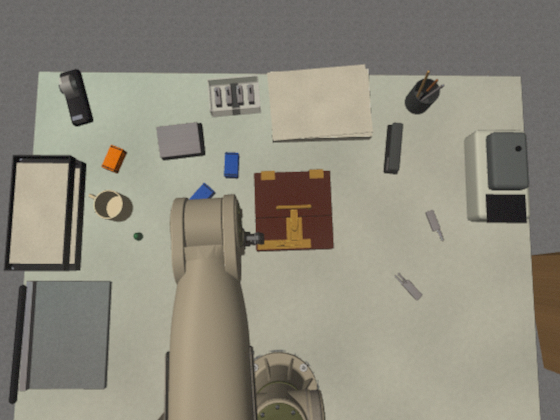

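The box looks as it did at the start (seam, bolt nose and keeper in the same pixels), no grey cassettes are left out, the bystanders are unmoved and the arm is clear. Handing in.

```bash
python3 - <<'E'
from workcell import env
print(env.hand_in())
E
```

```text
the job is handed in; nothing more can be done
None
```

Both grey cassettes on the cabinet are now in the box, and it is locked as before; I handed the job in at about 48 s. Handing in reports no verdict, so what follows rests on my own checks.

- **Opening:** I slid the keeper aside to its stop (about 42 mm of travel) and drew the bolt to its stop (28 mm). I then raised the lid to about upright, judged from the handle's path and the scene picture.
- **Cassettes:** only two were present. I put one in bay1 and one in bay2 and pressed each with about 30 N. Both ended with the fingertips at 47.9 mm, level with the bay mouth at 48 mm. In the wrist picture one outline lay within a couple of millimetres of the bay's middle; a finger partly hid the other, though its visible edges lined up.
- **Closing:** I pressed the lid shut with about 24 N. The bolt and keeper then went back to their stops (28 mm and 45 mm).
- **Last look:** in the top picture the box's seam, handle, bolt and keeper matched the first picture. The mug, thimble, clips, stapler, hole punch and the blue and orange look-alikes stood where they began, except one blue block, partly hidden by the arm there but in place in the other views. The gripper was open and clear of everything.

No check failed. The only disagreement was in the camera measurements: they placed the box 2–4 mm apart along its x axis, which I corrected from the bay edges before placing the cassettes.

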